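# White reference tile under the colour reader

## Task

Get the colour reader ready for its white calibration: roll the six-sided tile bar over on the bench, flat by flat, until it lies there with its white tile on top, then take it by its two ends and lay it flat and centred in the reader's cradle, white still on top. Finally swing the reader's lid fully shut over it and let go. The tiles are ceramic and chip, so set the bar down rather than dropping it, and leave the tape roll, the vial and the timer where they are.

Things in the scene. Friction and masses are not known exactly. Their poses are not given: they have to be found in the camera images.
- bar (a point): Centre of the loose tile bar, a hexagonal prism 36 mm across flats (flats 20.8 mm wide) and 60 mm long, 0.14 to 0.22 kg, lying on a flat on the bench at any heading; the centre is 18 mm above what it lies on. Its x axis runs along the bar toward the end with a brass disc, its z axis points out of the white tile (white on top = z up). The two flat ends can be gripped from above, upright or leaning.
- tile_bar: The same bar, origin at its centre, x axis as above; at the start its z axis is up. Each flat carries a 50 x 16.5 mm tile; looking at the brass-disc end the order counterclockwise is white, yellow, red, black, blue, green. At the start blue is on top and white is two flats away, on a lower side face.
- cradle (a point): Where the bar's centre belongs in the reader: 58 mm above the bench, 18 mm above the cradle floor. y axis along the cradle (the bar may point either way), x to the reader's back. The cradle is a black trough 44 mm long whose sloping sides fit the bar's lower faces with 0.8 mm play, open at both ends, so that the bar overhangs 8 mm at each end and can only be held there.
- reader: White colour reader fixed to the bench, origin on the bench under the cradle's centre, x to its back. 150 mm wide, from 85 mm before to 110 mm behind the origin. Its deck is 28 mm high (12 mm under the cradle floor) and clear to both sides of the cradle; the key panel in front is under 40 mm high, two hinge pillars at the back (85 mm behind the origin) 98 mm.
- reader_lid (a joint): Angle of the reader's grey lid, rad: 0 = fully shut (level, 2 mm above the seated bar); it starts open at 1.6 to 1.75, leaning back, stop at 1.95. Stiff hinge: it stays where left and takes up to 2.5 N at the tab. 98 mm wide, 8 mm thick; white measuring head 52 mm across, 14 mm proud outside, 85 mm from the hinge; inside, two cheeks 78 mm apart pass the ends of a centred bar.
- lid_tab (a point): Middle of the blue tab (50 mm wide, 8 mm thick, from 130 to 151 mm from the hinge) on the lid's free edge, 139 mm from the hinge axis. Its x axis points toward the hinge, y along the hinge, z out of the lid's outer side (up when shut).
- lid_hinge (a point): Middle of the lid's hinge axis (its y axis), 86 mm above the bench, 85 mm behind the cradle centre. It stands still; the shut lid reaches from it toward its -x, over the cradle.
- tape_mid (a point): Centre of the roll of yellow label tape lying flat to the right of the reader, 76 mm across, 19 mm high; a bystander.
- vial_mid (a point): Centre of the small clear vial with blue cap standing on the bench left of the calculator, 27 mm across, 55 mm high; a bystander. z axis up.
- timer_mid (a point): Centre of the white bench timer lying flat left of the bar, 64 x 72 x 20 mm; a bystander.
Things that resemble listed ones, but are neither listed nor needed, are in the scene too. There is more than one size of the tile_bar; the job needs the smallest.

How it is judged:
On the way, in this order (a step that is already met when the one before it is completed fails the run):
1. the bar lies on the bench with its white tile on top (angle between bar's own z axis and vertical below 0.1 rad and height (world z) of bar below 0.022 m and linear speed of tile_bar below 0.03 m/s), for 0.2 s.
2. the bar lies in the cradle, white on top, let go, with the lid still open (angle between bar's own z axis and vertical below 0.1 rad and x of bar in the frame of cradle between -0.004 and 0.004 m and y of bar in the frame of cradle between -0.008 and 0.008 m and z of bar in the frame of cradle below 0.003 m and contact force between tile_bar and the fingers below 0.1 N and value of joint reader_lid above 0.3 rad), for 0.2 s.
At the end, for the whole second after the job is handed in: The lid is shut (under 0.05 rad) and the bar lies still in the cradle with the white tile on top (within 0.1 rad of level), along the cradle within 0.1 rad, its centre within 4 mm across, 8 mm along and 3 mm in height of the cradle's place (value of joint reader_lid below 0.05 rad and angle between bar's own z axis and vertical below 0.1 rad and angle between the x axis of bar and the y axis of cradle, either way round below 0.1 rad and x of bar in the frame of cradle between -0.004 and 0.004 m and y of bar in the frame of cradle between -0.008 and 0.008 m and z of bar in the frame of cradle between -0.003 and 0.003 m and linear speed of tile_bar below 0.02 m/s); the robot touches nothing.
It fails at once if the bar is dropped (not held by the gripper and moving faster than 0.7 m/s, a fall of about 25 mm) (contact force between tile_bar and the arm below 0.05 N and contact force between tile_bar and the fingers below 0.05 N and linear speed of tile_bar above 0.7 m/s).
It fails at once if the tape roll is moved more than 30 mm (distance of tape_mid from where it was at the start of the episode above 0.03 m).
It fails at once if the vial is moved more than 30 mm or tipped over (distance of vial_mid from where it was at the start of the episode above 0.03 m or angle between vial_mid's own z axis and vertical above 0.5 rad).
It fails at once if the timer is moved more than 30 mm (distance of timer_mid from where it was at the start of the episode above 0.03 m).
It also fails if it takes over 72 s, if anything falls off the work surface, if the arm or the gripper's body presses on something with over 40 N, if the wrist force passes 120 N, or if a joint passes its speed limit or range.

## Robot

A 6-joint arm with a two-finger parallel gripper is mounted at the origin on a cart in front of the work surface, level with it; the furniture and walls round the work are solid. World frame = base frame: x ahead of the robot, y to its left, z up, the work surface at z = 0. Lengths are in m, angles in rad, forces in N, time in s.
With the tool pointing down it reaches from about 0.375 to 0.9 m from the base axis. Payload 3.1 kg.
Tool frame: the origin (TCP) lies on the centre line of the jaws, within the pads' length; the fingertips stand 8 mm ahead of it and the grasp point (between the pads) lies 11 mm behind it; z points along the fingers, y is the line along which they close (so a half turn about z gives the same grasp; the last joint's range is limited). The gripper opens to 87 mm and grips with 3 to 60 N. Pads are 19 mm wide; open, the fingers measure 117 mm over their backs; the gripper's body (75 mm by 190 mm) begins 51 mm behind the grasp point.
Start: joints at [-0.178, 0.527, 1.433, -0, 1.181, -0.178], TCP at [0.625, 0, 0.196] pointing down, gripper open.
Joint ranges: [-3.08, 3.08], [-0.75, 2.2], [0.22, 2.44], [-1.43, 4.57], [0, 2.65], [-2.85, 2.85]. Speed limits (rad/s): [2.79, 2.79, 3.14, 3.14, 3.14, 3.14].

## Interface

Orientations are given as a unit quaternion [x, y, z, w].
In Python, from rig import robot gives the robot as it stands. The module is installed in compiled form; this text tells all that it offers.
- The arm moves only by the tool send_rows, never from a script. Its argument "increments" is one flat list of numbers, 7 for each row, row after row: the turn, a rotation vector about the world's x, y, z in rad, then the shift along the world's x, y, z in cm, then the opening, from 0 (shut) to 1 (fully open). A call has 1 to 20 rows; each row shifts and turns the commanded pose from where the row before left it; what a row does not reach is not made up. A row lasts 1/12 s, in which the tool goes at most 41.7 mm and 7.16 degrees, less where a joint would pass 70% of its speed; a pose out of reach is approached as far as the arm can. A call is refused whole if a number of a shift passes 4.17 or a number of a turn 0.125, either way. A call with a gripper value outside its range is refused whole. The fingers move at their own pace and stop on an object; "newtons" is the grip in N (left out, the last holds). Time passes only in rows, so rows that do not move let the fingers close. It gives the time, the measured TCP pose, the force, the opening and the grip force at its end, in the units of the state.
- robot.get_obs(): the state, without advancing time (a new reading comes with each control period).
- robot.camera(name): name is "scene" or "side" or "wrist"; returns a dict with "image" (420x560x3 uint8, red, green, blue), "range_z" (420x560 float32, m along the optical axis (not along the pixel's ray), 0 where there is no reading), "fx", "fy", "cx", "cy" (pixels), "dist_coeffs" ([k1, k2, p1, p2, k3] as OpenCV has them; the pictures are not rectified), "R" (3x3) and "t" (3): a world point X has camera coordinates R X + t. Camera axes: x right, y down, z forward; pixel columns grow to the right and rows downward; lengths in m; the calibration is good to about 2 mm. A picture is of the moment at which its call begins.
- robot.hand_in(): hands the job in; it is judged then, once.
The state is a dict: "time": time; "q": joint angles; "joint_velocities": joint speeds; "joint_torque": joint torques, N m; "position": TCP position; "tool_rot": TCP orientation; "ft_force": force on the tool from outside, world axes, zero at the start; "moment": the same for the moment, N m; "grip_width": finger opening in m; "grip_force": force on a finger pad.
Only numpy, scipy, OpenCV 4.12 (cv2) and the standard library are available. Lean on these libraries where they do the work, as an engineer would, in place of code of your own. Each camera call takes 0.05 s, during which the arm holds its last target. There are 200 camera calls.

## Working session

There is one attempt and no reset: what is moved stays moved. The work goes in short steps, Python scripts to look and compute and a tool call to move; the robot and the scene stay as the last step left them, time stands still between calls to the robot, and variables do not carry over. Pictures are saved under pics/ and viewed, at most 10 in all, crops included, and the job is handed in when it is done.

Besides the shell and the picture viewer there is one more tool, called after "Emit:" as name(argument=value, ...) on one line, values as JSON. send_rows: Moves the arm, as the interface text tells. Its arguments: {"type":"object","properties":{"increments":{"type":"array"},"newtons":{"type":"number"}},"required":["increments"]}

```bash
mkdir -p pics
cat > h.py <<'E'
import numpy as np, cv2, pickle
from rig import robot
def cam(n):
    c=robot.camera(n); c={k:(np.array(v) if k!='image' else np.array(v)) for k,v in c.items()}
    c['K']=np.array([[c['fx'],0,c['cx']],[0,c['fy'],c['cy']],[0,0,1]],float); return c
def save(c,f): cv2.imwrite('pics/'+f,c['image'][:,:,::-1])
def ray(c,px):
    p=cv2.undistortPoints(np.array(px,float).reshape(-1,1,2),c['K'],c['dist_coeffs'].astype(float)).reshape(-1,2)
    d=np.c_[p,np.ones(len(p))]@c['R']; o=-c['R'].T@c['t']; return o,d
def plane(c,px,z):
    o,d=ray(c,px); return o+d*((z-o[2])/d[:,2])[:,None]
def depth(c,px):
    o,d=ray(c,px); q=np.array(px,int).reshape(-1,2); return o+d*c['range_z'][q[:,1],q[:,0]][:,None]
def proj(c,X):
    r,_=cv2.Rodrigues(c['R'].astype(float)); return cv2.projectPoints(np.array(X,float).reshape(-1,3),r,c['t'].astype(float),c['K'],c['dist_coeffs'].astype(float))[0].reshape(-1,2)
E
python3 - <<'E'
from h import *
C={n:cam(n) for n in('scene','side','wrist')}
pickle.dump(C,open('c0.pkl','wb'))
for n in C: save(C[n],n+'0.png'); print(n,-C[n]['R'].T@C[n]['t'],C[n]['R'][2])
print(robot.get_obs())
E
```

```text
scene [-0.23718046  0.70365274  0.97503427] [ 0.54762899 -0.45002058 -0.70539632]
side [0.07040483 0.94945645 0.46547553] [ 0.3818197  -0.83174536 -0.40300543]
wrist [0.62538963 0.07083725 0.38457585] [-0.00259631 -0.25869281 -0.96595615]
{'time': 0.15, 'q': array([-1.78538735e-01,  5.28275971e-01,  1.43362276e+00,  1.22713231e-06,
        1.18142415e+00, -1.78481482e-01]), 'joint_velocities': array([ 0.00040885, -0.00242368, -0.0046064 , -0.0003506 ,  0.00015804,
       -0.00256048]), 'joint_torque': array([ 4.96149623e-04, -4.40429127e+01, -1.76842010e+01,  6.33726572e-02,
        5.52392390e-02, -1.20546188e-04]), 'position': array([6.24376222e-01, 1.18205052e-04, 1.94977440e-01]), 'tool_rot': array([ 7.07126923e-01,  7.07086109e-01, -4.92919238e-04, -7.10949591e-04]), 'ft_force': array([-0.6802709 , -0.22702296, -0.48269657]), 'moment': array([ 0.00267816, -0.02945963,  0.00732813]), 'grip_force': 0.0, 'grip_width': 0.08715606045668937}
```

View pics/scene0.png

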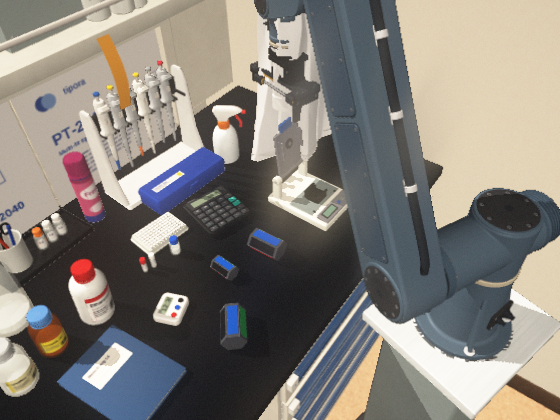

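View pics/side0.png

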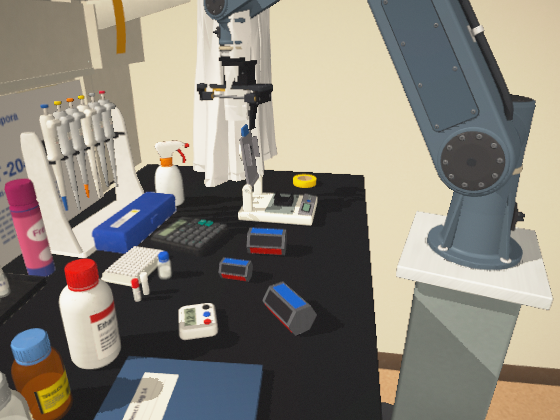

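The scene shows three blue-topped bars. The smallest is at about (224,266) in the scene view and (236,268) in the side view. The reader is at (308,195), with its lid open at about (290,150), and the timer is at (170,308). Next I measure these.

Run:
```python
from h import *
C=pickle.load(open('c0.pkl','rb'))
for n,boxes in (('scene',[(205,250,245,285),(245,225,290,260),(215,300,250,350)]),('side',[(215,252,257,285),(240,225,292,258),(258,280,320,335)])):
    c=C[n];hsv=cv2.cvtColor(c['image'],cv2.COLOR_RGB2HSV)
    m=cv2.inRange(hsv,(100,130,110),(125,255,255))
    for b in boxes:
        s=np.zeros_like(m);s[b[1]:b[3],b[0]:b[2]]=m[b[1]:b[3],b[0]:b[2]]
        cs=max(cv2.findContours(s,cv2.RETR_EXTERNAL,cv2.CHAIN_APPROX_NONE)[0],key=cv2.contourArea).reshape(-1,2)
        for h in(.036,.046,):
            P=plane(c,cs,h)[:,:2].astype(np.float32);print(n,h,cv2.minAreaRect(P))
        yx=np.argwhere(s>0);D=depth(c,yx[:,::-1]);print('  depth mean',np.median(D,0),len(yx))
# upscale
a=C['scene']['image'][110:290,190:370];b=C['side']['image'][110:290,190:370]
im=np.hstack([cv2.resize(a,(400,400),interpolation=cv2.INTER_CUBIC),cv2.resize(b,(400,400),interpolation=cv2.INTER_CUBIC)])
cv2.imwrite('pics/crop0.png',im[:,:,::-1])
```

```text
scene 0.036 ((0.44496840238571167, 0.33728519082069397), (0.0503295473754406, 0.017033560201525688), 9.99736213684082)
scene 0.046 ((0.43770405650138855, 0.3411867320537567), (0.04979360103607178, 0.01685214601457119), 9.997379302978516)
  depth mean [0.44111026 0.33822907 0.0397017 ] 118
scene 0.036 ((0.44373324513435364, 0.20747336745262146), (0.06983065605163574, 0.02236010506749153), 17.22616958618164)
scene 0.046 ((0.4364820420742035, 0.21275724470615387), (0.06908700615167618, 0.022121982648968697), 17.226245880126953)
  depth mean [0.42998876 0.2168993  0.05405726] 192
scene 0.036 ((0.30332544445991516, 0.4120962917804718), (0.023433534428477287, 0.07197880744934082), 56.856651306152344)
scene 0.046 ((0.2975694537162781, 0.4152010679244995), (0.023183973506093025, 0.0712122917175293), 56.85662841796875)
  depth mean [0.29061682 0.41884958 0.0541172 ] 312
side 0.036 ((0.4415855407714844, 0.3360133767127991), (0.04928137734532356, 0.01886897347867489), 10.334074020385742)
side 0.046 ((0.4329429268836975, 0.35029691457748413), (0.048133887350559235, 0.018429607152938843), 10.334057807922363)
  depth mean [0.44324697 0.33777212 0.03685267] 118
side 0.036 ((0.4425112307071686, 0.1887604147195816), (0.07225929200649261, 0.029144728556275368), 15.617721557617188)
side 0.046 ((0.43384701013565063, 0.20647262036800385), (0.07057677209377289, 0.028466112911701202), 15.617715835571289)
  depth mean [0.42933321 0.21532883 0.05163576] 166
side 0.036 ((0.299136221408844, 0.3972044587135315), (0.024279911071062088, 0.07270922511816025), 56.81385040283203)
side 0.046 ((0.2938103675842285, 0.4100631773471832), (0.02371458150446415, 0.07101624459028244), 56.81386947631836)
  depth mean [0.2897802  0.41784203 0.05145011] 341
```

View pics/wrist0.png

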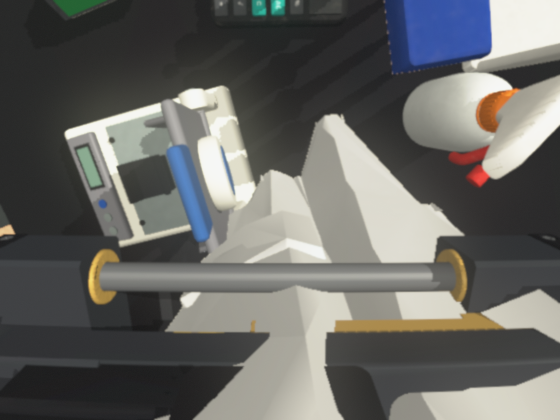

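View pics/crop0.png

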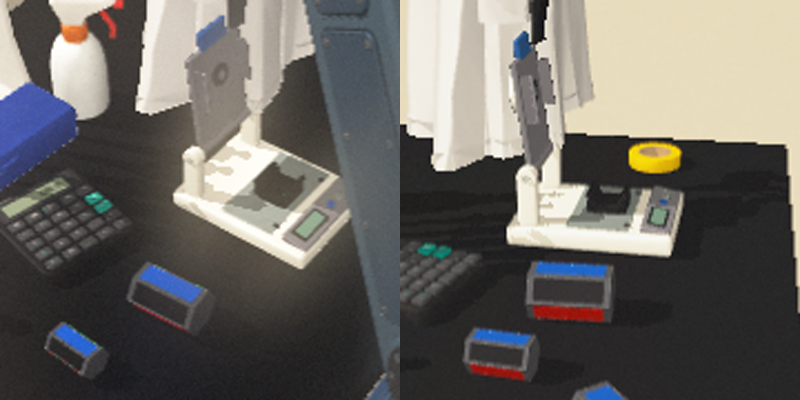

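Run:
```python
from h import *
C=pickle.load(open('c0.pkl','rb'))
def cloud(c):
    v,u=np.mgrid[0:420,0:560]; px=np.c_[u.ravel(),v.ravel()]
    P=depth(c,px); ok=c['range_z'].ravel()>0
    return P[ok],px[ok],c['image'].reshape(-1,3)[ok]
for n in C:
    P,px,I=cloud(C[n])
    # reader base
    m=(P[:,2]>.018)&(P[:,2]<.045)&(P[:,0]>.35)&(P[:,0]<.9)&(P[:,1]>-.2)&(P[:,1]<.22)
    if n=='scene': m&=(px[:,0]>262)&(px[:,0]<352)&(px[:,1]>160)&(px[:,1]<232)
    if n=='side': m&=(px[:,0]>235)&(px[:,0]<320)&(px[:,1]>188)&(px[:,1]<226)
    if n=='wrist': m&=(px[:,1]<245)&(px[:,0]<262)&(px[:,0]>55)
    print(n,m.sum(),np.median(P[m],0),cv2.minAreaRect(P[m][:,:2].astype(np.float32)))
    q=P[m]; k=I[m].min(1)>150; print('  white',k.sum(),np.percentile(q[k][:,2],[5,25,50,75,95]).round(4),cv2.minAreaRect(q[k][:,:2].astype(np.float32)))
c=C['wrist']; px=[(66,133),(222,86),(120,243),(255,180)]
print(plane(c,px,.028))
# others in scene: vial(175,243) timer(170,308) tape side(304,181)
s=C['scene'];print('vial cap',depth(s,[(174,238)]),'timer',depth(s,[(171,308)]), 'tubes',depth(s,[(152,260),(143,264)]))
print('tape',depth(C['side'],[(304,187)]))
# lid blue tab
for n,b in(('scene',(275,112,302,135)),('side',(236,122,250,138)),('wrist',(165,140,215,245))):
    c=C[n];h=cv2.cvtColor(c['image'],cv2.COLOR_RGB2HSV);m=cv2.inRange(h,(100,90,70),(125,255,255))
    s=np.zeros_like(m);s[b[1]:b[3],b[0]:b[2]]=m[b[1]:b[3],b[0]:b[2]];q=np.argwhere(s)[:,::-1];D=depth(c,q);print('tab',n,len(q),q.mean(0),np.median(D,0),np.percentile(D,2,axis=0),np.percentile(D,98,axis=0))
```

```text
scene 2512 [0.47871237 0.02903103 0.03219935] ((0.49097728729248047, 0.015527650713920593), (0.19647835195064545, 0.15309612452983856), 14.46206283569336)
  white 1619 [0.0221 0.0292 0.0311 0.0328 0.0364] ((0.49001437425613403, 0.015288002789020538), (0.19447489082813263, 0.15305811166763306), 14.397945404052734)
side 1692 [0.47295669 0.03794903 0.02971107] ((0.48823559284210205, 0.016353070735931396), (0.1936015486717224, 0.1497001200914383), 14.052266120910645)
  white 1070 [0.02   0.0267 0.0288 0.0299 0.036 ] ((0.48809659481048584, 0.017194382846355438), (0.19312359392642975, 0.14809133112430573), 13.904607772827148)
wrist 14790 [0.47048433 0.03146018 0.03012861] ((0.49140024185180664, 0.060076259076595306), (0.27789658308029175, 0.21875694394111633), 86.84170532226562)
  white 6280 [0.0266 0.0282 0.029  0.03   0.0329] ((0.5003001689910889, 0.051794059574604034), (0.21711255609989166, 0.2133813500404358), 19.769174575805664)
[[ 0.38510369  0.05884409  0.028     ]
 [ 0.5650566   0.10687161  0.028     ]
 [ 0.43137273 -0.07382382  0.028     ]
 [ 0.59888122  0.00454796  0.028     ]]
vial cap [[0.57200247 0.39495089 0.05663135]] timer [[0.42283869 0.49633787 0.02198074]] tubes [[0.567098   0.46342885 0.0299697 ]
 [0.56934175 0.48610955 0.03056351]]
tape [[ 0.49553371 -0.19294799  0.00344535]]
tab scene 20 [282.85 122.5 ] [0.57810228 0.0443641  0.23785868] [0.5732202  0.01988385 0.23395897] [0.58327157 0.05850852 0.24091743]
tab side 71 [244.26760563 130.14084507] [0.57257364 0.04607181 0.22775436] [0.56713001 0.01606404 0.21559508] [0.58069904 0.06219284 0.23732453]
tab wrist 2000 [189.833 191.66 ] [0.58197806 0.03714715 0.23560894] [0.57449264 0.01375214 0.21872059] [0.58908137 0.05806393 0.2375419 ]
```

Emit:
send_rows(increments=[0,0,0,0,0,3.5,1,0,0,0,0,0,3.5,1,0,0,0,0,0,3.5,1,0,0,0.044,-1.52,2.4,0,1,0,0,0.044,-1.52,2.4,0,1,0,0,0.044,-1.52,2.4,0,1,0,0,0.044,-1.52,2.4,0,1,0,0,0,-1.52,2.4,0,1,0,0,0,-1.52,2.4,0,1,0,0,0,-1.52,2.4,0,1,0,0,0,-1.52,2.4,-2,1,0,0,0,-1.52,2.4,-2,1,0,0,0,-1.52,2.4,-2,1,0,0,0,-1.52,2.4,-2,1,0,0,0,-1.52,2.4,-2,1,0,0,0,0,0,0,1,0,0,0,0,0,0,1])

```text
time: 1.57
position: [0.4407, 0.2885, 0.1995]
tool_rot: [0.641, 0.768, -0.002, -0.001]
ft_force: [0.9, -0.0, 0.8]
grip_width: 0.087
grip_force: 0.0
```

```bash
cat >> h.py <<'E'
from scipy.spatial.transform import Rotation as Ro
def st():
    o=robot.get_obs();R=Ro.from_quat(o['tool_rot']).as_matrix()
    print('t',o['time'],'pos',o['position'].round(4),'z',R[:,2].round(3),'y',R[:,1].round(3),'q',o['q'].round(2),'F',o['ft_force'].round(1),'w',round(o['grip_width'],4),'gf',o['grip_force']);return o,R
def rects(c,lo,hi,h,amin=300):
    hs=cv2.cvtColor(c['image'],cv2.COLOR_RGB2HSV);m=cv2.inRange(hs,lo,hi)
    for q in cv2.findContours(m,cv2.RETR_EXTERNAL,cv2.CHAIN_APPROX_NONE)[0]:
        if cv2.contourArea(q)<amin: continue
        q=q.reshape(-1,2);D=depth(c,q);(a,b),s,t=cv2.minAreaRect(plane(c,q,h)[:,:2].astype(np.float32))
        print('px',q.mean(0).round(),'rect',np.round((a,b),4),np.round(s,4),round(t,1),'medz',np.median(D[:,2]).round(4))
E
python3 - <<'E'
from h import *
st();c=cam('wrist');save(c,'w1.png');pickle.dump(c,open('w1.pkl','wb'))
rects(c,(100,130,90),(125,255,255),.036)
E
```

```text
t 1.5667 pos [0.4407 0.2885 0.1995] z [-0.003 -0.002 -1.   ] y [ 0.984  0.178 -0.003] q [ 0.37  0.39  1.67 -0.    1.08  0.19] F [ 0.9 -0.   0.8] w 0.087 gf 0.0
px [258. 245.] rect [0.431  0.2105] [0.0728 0.0237] 18.2 medz 0.0516
px [524. 197.] rect [0.7333 0.3255] [0.0763 0.0918] 8.4 medz 0.0173
px [287. 141.] rect [0.4424 0.3385] [0.0487 0.0163] 10.4 medz 0.037
px [422. 109.] rect [0.5796 0.3991] [0.0255 0.0199] 11.2 medz 0.0456
px [153.  35.] rect [0.2861 0.4197] [0.0239 0.0731] 57.1 medz 0.0516
```

View pics/w1.png

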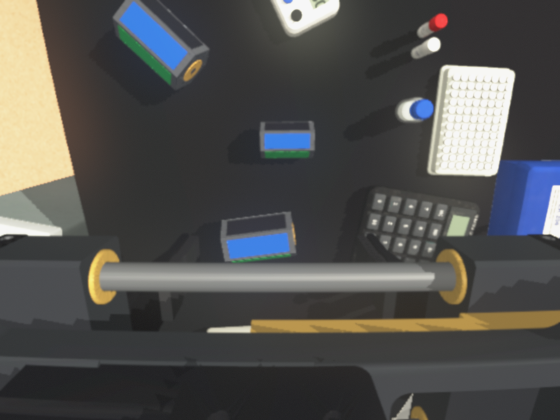

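The wrist view shows the small bar at (287,141), blue on top with a green edge toward −y, which agrees with the side views. I'll lean 30° and go to pre-grasp.

Emit:
send_rows(increments=[0.103,0.0186,0,0.13,0.42,-2.6,1,0.103,0.0186,0,0.13,0.42,-2.6,1,0.103,0.0186,0,0.13,0.42,-2.6,1,0.103,0.0186,0,0.13,0.42,-2.6,1,0.103,0.0186,0,0.13,0.42,-2.6,1,0,0,0,0,0,0,1,0,0,0,0,0,0,1,0,0,0,0,0,0,1])

```text
time: 2.28
position: [0.4501, 0.3082, 0.0764]
tool_rot: [0.622, 0.742, 0.16, -0.192]
ft_force: [-0.6, 0.3, 0.8]
grip_width: 0.0869
grip_force: 0.0
```

Run:
```python
from h import *
o,R=st()
print('err cm',(np.array([.4422,.3388,.0165])-o['position'])*100)
```

```text
t 2.2833 pos [0.4501 0.3082 0.0764] z [-0.086  0.476 -0.875] y [ 0.984  0.176 -0.001] q [ 0.08  0.63  1.87  0.71  0.83 -0.63] F [-0.6  0.3  0.8] w 0.0869 gf 0.0
err cm [-0.79277733  3.05951258 -5.98808633]
```

Emit:
send_rows(increments=[0,0,0,-0.16,0.61,-1.2,1,0,0,0,-0.16,0.61,-1.2,1,0,0,0,-0.16,0.61,-1.2,1,0,0,0,-0.16,0.61,-1.2,1,0,0,0,-0.16,0.61,-1.2,1,0,0,0,0,0,0,1,0,0,0,0,0,0,0.5,0,0,0,0,0,0,0.5,0,0,0,0,0,0,0.5,0,0,0,0,0,0,0.5,0,0,0,0,0,0,0.5,0,0,0,0,0,0,0.5], newtons=25)

```text
time: 3.28
position: [0.4409, 0.3389, 0.0153]
tool_rot: [0.621, 0.742, 0.16, -0.193]
ft_force: [-0.0, -0.5, 0.5]
grip_width: 0.0551
grip_force: 0.0
```

Run:
```python
from h import *
st()
```

```text
t 3.2833 pos [0.4409 0.3389 0.0153] z [-0.087  0.477 -0.874] y [ 0.984  0.177 -0.002] q [ 0.14  0.75  1.89  0.84  0.71 -0.73] F [-0.  -0.5  0.5] w 0.0551 gf 0.0
```

Run:
```python
from h import *
st();c=cam('wrist');s=cam('side')
for k in(c,s): rects(k,(100,130,90),(125,255,255),.036,60)
a=s['image'][190:310,180:300]
im=np.hstack([cv2.resize(a,(420,420),interpolation=cv2.INTER_CUBIC),c['image'][:,100:480]])
cv2.imwrite('pics/g1.png',im[:,:,::-1]);st()
```

```text
t 3.2833 pos [0.4409 0.3389 0.0153] z [-0.087  0.477 -0.874] y [ 0.984  0.177 -0.002] q [ 0.14  0.75  1.89  0.84  0.71 -0.73] F [-0.  -0.5  0.5] w 0.0551 gf 0.0
px [278. 231.] rect [0.4423 0.3385] [0.05   0.0163] 10.2 medz 0.0371
px [520. 169.] rect [0.5825 0.4035] [0.0325 0.0221] 28.6 medz 0.0504
px [68. 65.] rect [0.2779 0.427 ] [0.0249 0.0768] 56.8 medz 0.0517
px [289. 295.] rect [0.2991 0.3972] [0.0243 0.0727] 56.8 medz 0.0518
px [235. 261.] rect [0.4417 0.3356] [0.0492 0.0195] 10.6 medz 0.0364
px [163. 256.] rect [0.587  0.3809] [0.0203 0.0423] 38.0 medz 0.0447
px [273. 231.] rect [0.43   0.1827] [0.0448 0.0282] 17.1 medz 0.0512
px [134. 222.] rect [0.7645 0.2568] [0.1417 0.331 ] 11.3 medz 0.0281
t 3.3833 pos [0.4407 0.3389 0.0151] z [-0.088  0.477 -0.874] y [ 0.984  0.177 -0.003] q [ 0.14  0.75  1.89  0.84  0.71 -0.73] F [-0.2 -0.3 -0. ] w 0.0477 gf 0.0
```

View pics/g1.png

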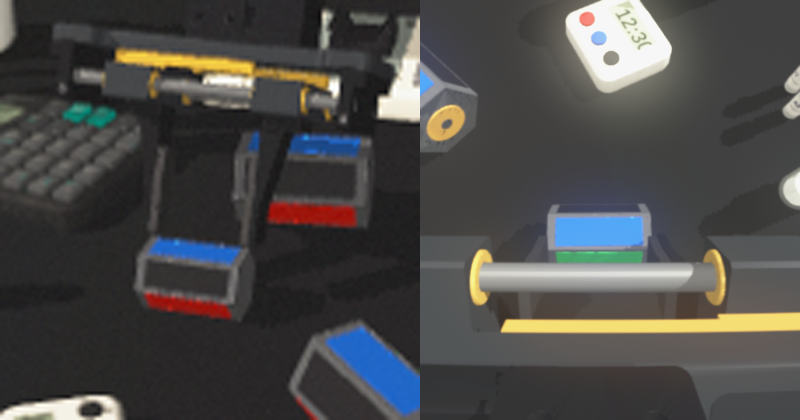

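Run:
```python
from h import *
o,R=st();s=cam('side');w=cam('wrist')
p=o['position']
for k,n in((s,'side'),(w,'wrist')):
    for d in(.008,0,-.011,-.03,-.05):
        X=[p+R[:,2]*d+R[:,1]*e for e in(-.028,.028)]
        u=proj(k,X);q=u.round().astype(int);D=depth(k,q)
        print(n,d,u.round(),((u-[180,190])*3.5).round() if n=='side' else (u-[100,0]).round(),'seen',D.round(3).tolist(),'exp',np.round(X,3).tolist())
a=s['image'][210:290,195:275]
cv2.imwrite('pics/g2.png',np.hstack([cv2.resize(a,(400,400),interpolation=cv2.INTER_CUBIC),cv2.resize(w['image'][190:330,210:350],(400,400))])[:,:,::-1]);st()
```

```text
t 3.3833 pos [0.4407 0.3389 0.0151] z [-0.088  0.477 -0.874] y [ 0.984  0.177 -0.003] q [ 0.14  0.75  1.89  0.84  0.71 -0.73] F [-0.2 -0.3 -0. ] w 0.0477 gf 0.0
side 0.008 [[248. 277.]
 [222. 273.]] [[238. 303.]
 [146. 290.]] seen [[0.409, 0.344, 0.012], [0.458, 0.362, 0.018]] exp [[0.412, 0.338, 0.008], [0.468, 0.348, 0.008]]
side 0 [[248. 273.]
 [222. 269.]] [[240. 289.]
 [148. 276.]] seen [[0.409, 0.344, 0.021], [0.458, 0.36, 0.027]] exp [[0.413, 0.334, 0.015], [0.468, 0.344, 0.015]]
side -0.011 [[249. 267.]
 [223. 264.]] [[242. 270.]
 [150. 258.]] seen [[0.411, 0.336, 0.03], [0.46, 0.353, 0.034]] exp [[0.414, 0.329, 0.025], [0.469, 0.339, 0.025]]
side -0.03 [[250. 258.]
 [224. 254.]] [[246. 237.]
 [154. 225.]] seen [[0.412, 0.328, 0.046], [0.465, 0.34, 0.049]] exp [[0.416, 0.32, 0.041], [0.471, 0.33, 0.041]]
side -0.05 [[251. 248.]
 [225. 245.]] [[250. 202.]
 [159. 191.]] seen [[0.414, 0.319, 0.064], [0.47, 0.326, 0.061]] exp [[0.418, 0.31, 0.059], [0.473, 0.32, 0.059]]
wrist 0.008 [[234. 231.]
 [319. 231.]] [[134. 231.]
 [219. 231.]] seen [[0.417, 0.334, 0.038], [0.465, 0.342, 0
[... 183 characters left out ...]
 0.334, 0.015], [0.468, 0.344, 0.015]]
wrist -0.011 [[230. 241.]
 [323. 242.]] [[130. 241.]
 [223. 242.]] seen [[0.418, 0.326, 0.051], [0.466, 0.334, 0.053]] exp [[0.414, 0.329, 0.025], [0.469, 0.339, 0.025]]
wrist -0.03 [[225. 254.]
 [327. 254.]] [[125. 254.]
 [227. 254.]] seen [[0.42, 0.318, 0.066], [0.467, 0.327, 0.066]] exp [[0.416, 0.32, 0.041], [0.471, 0.33, 0.041]]
wrist -0.05 [[219. 271.]
 [334. 271.]] [[119. 271.]
 [234. 271.]] seen [[0.431, 0.31, 0.131], [0.461, 0.315, 0.131]] exp [[0.418, 0.31, 0.059], [0.473, 0.32, 0.059]]
t 3.4833 pos [0.4406 0.339  0.0149] z [-0.088  0.477 -0.874] y [ 0.984  0.177 -0.003] q [ 0.14  0.75  1.89  0.84  0.71 -0.73] F [-0.7 -0.1  0.1] w 0.045 gf 0.0
```

View pics/g2.png

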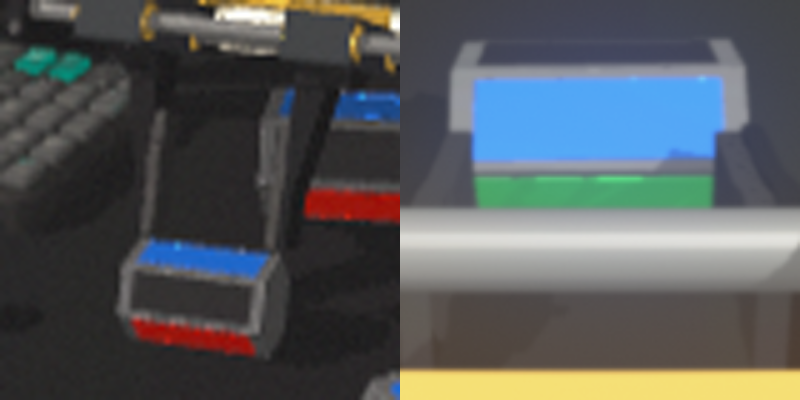

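Run:
```python
from h import *
C=pickle.load(open('c0.pkl','rb'));v,u=np.mgrid[0:420,0:560];px=np.c_[u.ravel(),v.ravel()]
for n in('side','scene'):
    c=C[n];P=depth(c,px)
    for sx in(-1,1):
        m=(abs(P[:,0]-(.6244+sx*.051))<.012)&(abs(P[:,1])<.016)&(P[:,2]>.13)&(P[:,2]<.27)
        dk=c['image'].reshape(-1,3).max(1)<90
        q=P[m&dk];print(n,sx,len(q),np.percentile(q[:,2],[0,2,10,50]).round(3) if len(q) else '',px[m&dk].mean(0) if len(q) else '', proj(c,[.6244+sx*.051,0,.188]).round())
s=cam('side');w=cam('wrist')
cv2.imwrite('pics/g3.png',np.hstack([cv2.resize(C['side']['image'][70:150,170:270],(500,400)),cv2.resize(s['image'][225:295,210:265],(314,400))[:,:300]])[:,:,::-1]);st()
```

```text
side -1 134 [0.133 0.158 0.201 0.247] [251.85820896 122.5       ] [[252. 141.]]
side 1 0   [[220. 138.]]
scene -1 0   [[297. 133.]]
scene 1 0   [[272. 116.]]
t 3.5833 pos [0.4405 0.339  0.0149] z [-0.088  0.477 -0.874] y [ 0.984  0.177 -0.003] q [ 0.14  0.75  1.89  0.84  0.71 -0.73] F [-0.4 -0.  -0.6] w 0.0443 gf 0.0
```

View pics/g3.png

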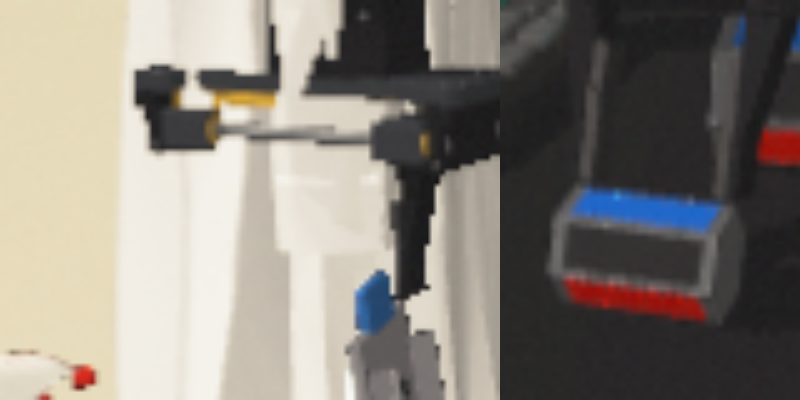

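The fingers look about 35 mm short of where the reported TCP puts them. I'll open, back off, and measure the real tip against the side camera's depth.

Emit:
send_rows(increments=[0,0,0,0,0,0,1,0,0,0,0,0,0,1,0,0,0,0,0,0,1,0,0,0,0,0,0,1,0,0,0,0,0,0,1,0,0,0,0,0,0,1,0,0,0,0,0,0,1,0,0,0,0.18,-0.98,1.78,1,0,0,0,0.18,-0.98,1.78,1,0,0,0,0.18,-0.98,1.78,1,0,0,0,0.18,-0.98,1.78,1,0,0,0,0.18,-0.98,1.78,1,0,0,0,0,0,0,1,0,0,0,0,0,0,1])

```text
time: 4.75
position: [0.4503, 0.2898, 0.1046]
tool_rot: [0.621, 0.742, 0.161, -0.192]
ft_force: [0.9, 0.1, 0.3]
grip_width: 0.087
grip_force: 0.0
```

Run:
```python
from h import *
v,u=np.mgrid[0:420,0:560];px=np.c_[u.ravel(),v.ravel()]
for n in('side','wrist','scene'):
    o,R=st();c=cam(n);P=depth(c,px);T=(P-o['position'])@R
    print(n)
    for s in(-1,1):
        m=(abs(T[:,0])<.018)&(T[:,1]*s>.035)&(T[:,1]*s<.07)&(T[:,2]>-.2)&(T[:,2]<.04)&(c['range_z'].ravel()>0)
        q=T[m];print(s,len(q)); 
        if len(q): print(np.histogram(q[:,2],np.arange(-.12,.041,.008))[0],np.percentile(q[:,2],[50,90,97,100]).round(4),np.percentile(q[:,0],[3,97]).round(3),np.percentile(q[:,1],[3,97]).round(3))
```

```text
t 4.75 pos [0.4503 0.2898 0.1046] z [-0.086  0.477 -0.875] y [ 0.984  0.176 -0.001] q [ 0.04  0.57  1.87  0.66  0.89 -0.61] F [0.9 0.1 0.3] w 0.087 gf 0.0
side
-1 469
[ 0  0 26 48 35 38 33 34 26 30 25 24  0  0  0  0  0  0  0  0] [-0.085  -0.0396 -0.0297 -0.0269] [-0.011  0.016] [-0.067 -0.045]
1 379
[ 5 24 45 53 34 36 34 34 31 30 30 20  0  0  0  0  0  0  0  0] [-0.0741 -0.0364 -0.0298 -0.0267] [-0.01   0.016] [0.042 0.066]
t 4.8 pos [0.4493 0.2901 0.1038] z [-0.088  0.477 -0.874] y [ 0.984  0.177 -0.003] q [ 0.04  0.57  1.87  0.66  0.89 -0.61] F [-0.3 -0.1  0.4] w 0.0871 gf 0.0
wrist
-1 3373
[141 378 454 458 344 570 117 194 210 196 199 111   0   0   0   0   0   0
   0   0] [-0.0822 -0.0411 -0.0314 -0.0261] [-0.008  0.017] [-0.051 -0.043]
1 6148
[485 312 288 325 258 515 118 203 216 193 200 117   0   0   0   0   0   0
   0   0] [-0.1181 -0.0518 -0.0347 -0.0263] [-0.014  0.015] [0.044 0.068]
t 4.85 pos [0.4488 0.2903 0.1033] z [-0.09   0.477 -0.874] y [ 0.984  0.177 -0.004] q [ 0.04  0.58  1.87  0.66  0.89 -0.61] F [-0.1 -0.7 -0.1] w 0.0871 gf 0.0
scene
-1 485
[ 0  0  0  7 21 28 30 24 24 28 25  7  0  0  0  0  0  0  0  0] [-0.1421 -0.0444 -0.035  -0.0288] [-0.016  0.016] [-0.064 -0.043]
1 324
[12 17 13 25 26 39 30 25 28 25 28  8  0  0  0  0  0  0  0  0] [-0.0771 -0.0389 -0.0332 -0.0293] [-0.016  0.016] [0.044 0.067]
```

Confirmed: the real fingertips sit at −26.5 mm in the reported tool frame instead of +8 mm, so the jaws are 34.5 mm shorter than reported. I'll correct for that from here on.

Emit:
send_rows(increments=[0,0,0,-0.14,0.93,-1.67,1,0,0,0,-0.14,0.93,-1.67,1,0,0,0,-0.14,0.93,-1.67,1,0,0,0,-0.14,0.93,-1.67,1,0,0,0,-0.14,0.93,-1.67,1,0,0,0,-0.14,0.93,-1.67,1,0,0,0,-0.14,0.93,-1.67,1,0,0,0,0,0,0,1,0,0,0,0,0,0,1], newtons=25)

```text
time: 5.65
position: [0.4377, 0.3556, -0.0145]
tool_rot: [0.621, 0.743, 0.158, -0.195]
ft_force: [0.3, 0.7, -0.2]
grip_width: 0.087
grip_force: 0.0
```

```bash
cat >> h.py <<'E'
def T():
    o,R=st();t=o['position']-.0345*R[:,2];print('jaw TCP',t.round(4));return o,R,t
E
python3 - <<'E'
from h import *
T();c=cam('wrist');rects(c,(100,130,90),(125,255,255),.036,500)
E
```

```text
t 5.65 pos [ 0.4377  0.3556 -0.0145] z [-0.093  0.476 -0.874] y [ 0.984  0.179 -0.007] q [ 0.18  0.81  1.88  0.9   0.67 -0.78] F [ 0.3  0.7 -0.2] w 0.087 gf 0.0
jaw TCP [0.4409 0.3391 0.0157]
px [278. 251.] rect [0.4418 0.3412] [0.0499 0.0109] 10.3 medz 0.0371
px [553. 184.] rect [0.5732 0.4003] [0.0219 0.0104] 87.3 medz 0.0424
px [32. 57.] rect [0.275  0.4273] [0.0255 0.0782] 56.8 medz 0.0517
```

Emit:
send_rows(increments=[0,0,0,0,0,0,0.5,0,0,0,0,0,0,0.5,0,0,0,0,0,0,0.5,0,0,0,0,0,0,0.5,0,0,0,0,0,0,0.5,0,0,0,0,0,0,0.5,0,0,0,0,0,0,0.5,0,0,0,0,0,0,0.5], newtons=25)

```text
time: 6.37
position: [0.4396, 0.3551, -0.0125]
tool_rot: [0.621, 0.742, 0.16, -0.193]
ft_force: [0.2, -2.0, 6.5]
grip_width: 0.0596
grip_force: 25.0
```

Emit:
send_rows(increments=[0,0,0,0,0,1,0.5,0,0,0,0,0,1,0.5,0,0,0,0,0,1,0.5,-0.103,-0.0187,0,0.062,-0.341,-0.087,0.5,-0.103,-0.0187,0,0.062,-0.341,-0.087,0.5,-0.103,-0.0187,0,0.062,-0.341,-0.087,0.5,-0.103,-0.0187,0,0.062,-0.341,-0.087,0.5,-0.103,-0.0187,0,0.062,-0.341,-0.087,0.5,-0.103,-0.0187,0,0.061,-0.338,0.098,0.5,-0.103,-0.0187,0,0.061,-0.338,0.098,0.5,-0.103,-0.0187,0,0.061,-0.338,0.098,0.5,-0.103,-0.0187,0,0.061,-0.338,0.098,0.5,-0.103,-0.0187,0,0.061,-0.338,0.098,0.5,0,0,0,0,0,0,0.5,0,0,0,0,0,0,0.5,0,0,0,0,0,0,0.5])

```text
time: 7.7
position: [0.4433, 0.3222, 0.0169]
tool_rot: [0.623, 0.744, -0.158, 0.183]
ft_force: [0.0, -0.0, -2.1]
grip_width: 0.0596
grip_force: 25.0
```

Run:
```python
from h import *
o,R,t=T();n=np.array([-.179,.984,0]);print('lean',np.degrees(np.arctan2(R[:,2]@n,-R[2,2])))
```

```text
t 7.7 pos [0.4433 0.3222 0.0169] z [ 0.075 -0.463 -0.883] y [ 0.985  0.173 -0.007] q [ 0.67  0.83  1.54 -0.48  1.08  0.8 ] F [ 0.  -0.  -2.1] w 0.0596 gf 24.994710056344047
jaw TCP [0.4408 0.3382 0.0473]
lean -27.998262534050046
```

Emit:
send_rows(increments=[-0.055,-0.01,0,0.03,-0.17,0.05,0.5,0,0,0,0,0,-0.9,0.5,0,0,0,0,0,-0.9,0.5,0,0,0,0,0,-0.5,0.5,0,0,0,0,0,-0.3,0.5,0,0,0,0,0,-0.15,0.5,0,0,0,0,0,0,0.5,0,0,0,0,0,0,0.5])

```text
time: 8.37
position: [0.4443, 0.3209, -0.0098]
tool_rot: [0.619, 0.738, -0.175, 0.205]
ft_force: [0.3, -1.1, -2.4]
grip_width: 0.06
grip_force: 25.0
```

Run:
```python
from h import *
o,R,t=T();n=np.array([-.179,.984,0]);print('lean',np.degrees(np.arctan2(R[:,2]@n,-R[2,2])))
```

```text
t 8.3667 pos [ 0.4443  0.3209 -0.0098] z [ 0.085 -0.512 -0.855] y [ 0.985  0.172 -0.006] q [ 0.69  0.89  1.52 -0.53  1.09  0.86] F [ 0.3 -1.1 -2.4] w 0.06 gf 24.99480178230442
jaw TCP [0.4413 0.3385 0.0197]
lean -31.275007508592942
```

Bar is about 2 mm above contact; lowering gently.

Emit:
send_rows(increments=[0,0,0,0,0,-0.1,0.5,0,0,0,0,0,-0.1,0.5,0,0,0,0,0,-0.05,0.5,0,0,0,0,0,0,0.5,0,0,0,0,0,0,0.5])

```text
time: 8.78
position: [0.4444, 0.3212, -0.0117]
tool_rot: [0.619, 0.738, -0.175, 0.205]
ft_force: [-0.8, 1.2, 2.7]
grip_width: 0.0599
grip_force: 25.0
```

Emit:
send_rows(increments=[0,0,0,0,0,0,0.8,0,0,0,0,0,0,1,0,0,0,0,0,0,1,0,0,0,0,0,0,1,0,0,0,0,0,0,1,0,0,0,0,0,0,1,0,0,0,-0.15,0.9,1.5,1,0,0,0,-0.15,0.9,1.5,1,0,0,0,-0.15,0.9,1.5,1,0,0,0,-0.15,0.9,1.5,1,0,0,0,0,0,0,1])

```text
time: 9.7
position: [0.4398, 0.36, 0.0501]
tool_rot: [0.619, 0.738, -0.172, 0.205]
ft_force: [-0.0, 0.1, 0.0]
grip_width: 0.0868
grip_force: 0.0
```

Run:
```python
from h import *
o,R,t=T();c=cam('side')
hs=cv2.cvtColor(c['image'],cv2.COLOR_RGB2HSV)
for nm,lo,hi in(('blue',(100,130,60),(125,255,255)),('green',(45,100,50),(90,255,255)),('red',(0,130,60),(8,255,255))):
    m=cv2.inRange(hs,lo,hi);m[:245]=0;m[290:]=0;m[:,:210]=0;m[:,262:]=0
    q=np.argwhere(m)[:,::-1]; 
    if len(q)>5: print(nm,len(q),q.mean(0),np.median(depth(c,q),0)); print(cv2.minAreaRect(plane(c,q,.036)[:,:2].astype(np.float32)))
```

```text
t 9.7 pos [0.4398 0.36   0.0501] z [ 0.09  -0.508 -0.857] y [0.985 0.174 0.   ] q [ 0.74  0.83  1.44 -0.48  1.23  0.81] F [-0.   0.1  0. ] w 0.0868 gf 0.0
jaw TCP [0.4367 0.3775 0.0797]
blue 200 [232.455 269.41 ] [0.43704485 0.35462063 0.02823193]
((0.4311675429344177, 0.36531856656074524), (0.054730262607336044, 0.028540370985865593), 9.161101341247559)
green 130 [235.20769231 261.29230769] [0.44271723 0.33805464 0.03676164]
((0.44110727310180664, 0.33643028140068054), (0.049987707287073135, 0.02023215964436531), 11.183218955993652)
```

Emit:
send_rows(increments=[0.103,0.0185,0,0.05,-0.34,0.2,1,0.103,0.0185,0,0.05,-0.34,0,1,0.103,0.0185,0,0.05,-0.34,0,1,0.103,0.0185,0,0.05,-0.34,0,1,0.103,0.0185,0,0.05,-0.34,0,1,0.103,0.0185,0,0.05,-0.34,0,1,0.103,0.0185,0,0.05,-0.34,0,1,0.103,0.0185,0,0.05,-0.34,0,1,0.103,0.0185,0,0.05,-0.34,0,1,0.103,0.0185,0,0.05,-0.34,0,1,0.04,0.007,0,0,0,0,1,0,0,0,0,0,0,1,0,0,0,0,0,0,1])

```text
time: 10.83
position: [0.4413, 0.3228, 0.0479]
tool_rot: [0.622, 0.743, 0.155, -0.196]
ft_force: [-0.5, 0.6, 0.4]
grip_width: 0.087
grip_force: 0.0
```

Run:
```python
from h import *
o,R,t=T();n=np.array([-.177,.984,0]);print('lean',np.degrees(np.arctan2(R[:,2]@n,-R[2,2])))
print('err cm',(np.array([.442,.3388,.0165])-t)*100)
c=cam('wrist');rects(c,(45,100,50),(90,255,255),.036,300)
```

```text
t 10.8333 pos [0.4413 0.3228 0.0479] z [-0.098  0.473 -0.876] y [ 0.984  0.179 -0.014] q [ 0.11  0.69  1.88  0.75  0.78 -0.66] F [-0.5  0.6  0.4] w 0.087 gf 0.0
jaw TCP [0.4447 0.3065 0.0781]
lean 28.86998324384867
err cm [-0.27135515  3.23329671 -6.16356565]
px [282. 214.] rect [0.4417 0.3392] [0.0503 0.0162] 10.2 medz 0.0371
px [ 90. 103.] rect [0.2766 0.401 ] [0.0117 0.0871] 56.9 medz 0.0399
```

Emit:
send_rows(increments=[0,0,0,-0.06,0.65,-1.23,1,0,0,0,-0.06,0.65,-1.23,1,0,0,0,-0.06,0.65,-1.23,1,0,0,0,-0.06,0.65,-1.23,1,0,0,0,-0.06,0.65,-1.23,1,0,0,0,0,0,0,1,0,0,0,0,0,0,0.5,0,0,0,0,0,0,0.5,0,0,0,0,0,0,0.5,0,0,0,0,0,0,0.5,0,0,0,0,0,0,0.5,0,0,0,0,0,0,0.5,0,0,0,0,0,0,0.5,0,0,0,0,0,0,0.5], newtons=25)

```text
time: 12.05
position: [0.4389, 0.3565, -0.0118]
tool_rot: [0.62, 0.743, 0.156, -0.195]
ft_force: [-1.2, -2.6, 5.8]
grip_width: 0.0594
grip_force: 25.0
```

Run:
```python
from h import *
o,R,t=T();n=np.array([-.177,.984,0]);print('lean',np.degrees(np.arctan2(R[:,2]@n,-R[2,2])))
```

```text
t 12.05 pos [ 0.4389  0.3565 -0.0118] z [-0.097  0.475 -0.875] y [ 0.983  0.182 -0.01 ] q [ 0.18  0.81  1.87  0.88  0.68 -0.76] F [-1.2 -2.6  5.8] w 0.0594 gf 24.953269832767546
jaw TCP [0.4422 0.3402 0.0184]
lean 28.97464413678924
```

Emit:
send_rows(increments=[0,0,0,0,0,1,0.5,0,0,0,0,0,1,0.5,0,0,0,0,0,1,0.5,-0.103,-0.0187,0,0.062,-0.341,-0.087,0.5,-0.103,-0.0187,0,0.062,-0.341,-0.087,0.5,-0.103,-0.0187,0,0.062,-0.341,-0.087,0.5,-0.103,-0.0187,0,0.062,-0.341,-0.087,0.5,-0.103,-0.0187,0,0.062,-0.341,-0.087,0.5,-0.103,-0.0187,0,0.061,-0.338,0.098,0.5,-0.103,-0.0187,0,0.061,-0.338,0.098,0.5,-0.103,-0.0187,0,0.061,-0.338,0.098,0.5,-0.103,-0.0187,0,0.061,-0.338,0.098,0.5,-0.103,-0.0187,0,0.061,-0.338,0.098,0.5,-0.055,-0.01,0,0.03,-0.17,0.05,0.5,0,0,0,0,0,-0.9,0.5,0,0,0,0,0,-0.9,0.5,0,0,0,0,0,-0.5,0.5,0,0,0,0,0,0,0.5,0,0,0,0,0,0,0.5])

```text
time: 13.63
position: [0.4437, 0.3209, -0.0049]
tool_rot: [0.619, 0.736, -0.182, 0.206]
ft_force: [0.7, 0.9, -2.1]
grip_width: 0.0597
grip_force: 24.9
```

Run:
```python
from h import *
o,R,t=T();n=np.array([-.177,.984,0]);print('lean',np.degrees(np.arctan2(R[:,2]@n,-R[2,2])))
```

```text
t 13.6333 pos [ 0.4437  0.3209 -0.0049] z [ 0.077 -0.523 -0.849] y [ 0.986  0.167 -0.014] q [ 0.7   0.89  1.51 -0.53  1.12  0.85] F [ 0.7  0.9 -2.1] w 0.0597 gf 24.94234547484666
jaw TCP [0.4411 0.339  0.0244]
lean -31.884470711773858
```

Emit:
send_rows(increments=[0,0,0,0,0,-0.3,0.5,0,0,0,0,0,-0.15,0.5,0,0,0,0,0,-0.1,0.5,0,0,0,0,0,-0.05,0.5,0,0,0,0,0,0,0.5,0,0,0,0,0,0,0.5])

```text
time: 14.13
position: [0.4438, 0.3222, -0.0107]
tool_rot: [0.618, 0.736, -0.182, 0.206]
ft_force: [0.4, -0.1, -1.3]
grip_width: 0.06
grip_force: 24.9
```

Emit:
send_rows(increments=[0,0,0,0,0,-0.08,0.5,0,0,0,0,0,0,0.5,0,0,0,0,0,-0.05,0.5,0,0,0,0,0,0,0.5])

```text
time: 14.47
position: [0.4439, 0.3223, -0.0115]
tool_rot: [0.618, 0.736, -0.182, 0.206]
ft_force: [-0.7, -0.2, 1.5]
grip_width: 0.0597
grip_force: 25.0
```

Emit:
send_rows(increments=[0,0,0,0,0,0,0.8,0,0,0,0,0,0,1,0,0,0,0,0,0,1,0,0,0,0,0,0,1,0,0,0,0,0,0,1,0,0,0,0,0,0,1,0,0,0,-0.15,0.9,1.5,1,0,0,0,-0.15,0.9,1.5,1,0,0,0,-0.15,0.9,1.5,1,0,0,0,-0.15,0.9,1.5,1,0.11,0.0195,0,0.04,-0.43,0.1,1,0.11,0.0195,0,0.04,-0.43,0.1,1,0.11,0.0195,0,0.04,-0.43,0.1,1,0.11,0.0195,0,0.04,-0.43,0.1,1,0.11,0.0195,0,0.04,-0.43,0.1,1,0,0,0,0,0,0,1,0,0,0,0,0,0,1])

```text
time: 15.88
position: [0.4403, 0.3348, 0.0534]
tool_rot: [0.643, 0.766, -0.005, -0.005]
ft_force: [0.4, 0.1, 0.3]
grip_width: 0.0869
grip_force: 0.0
```

Run:
```python
from h import *
o,R,t=T();c=cam('side')
m=cv2.inRange(c['image'],(150,150,150),(255,255,255));m[:245]=0;m[290:]=0;m[:,:210]=0;m[:,262:]=0
q=np.argwhere(m)[:,::-1];print('white',len(q),q.mean(0),np.median(depth(c,q),0),cv2.minAreaRect(plane(c,q,.036)[:,:2].astype(np.float32)))
w=cam('wrist');m=cv2.inRange(w['image'],(150,150,150),(255,255,255));
for k in cv2.findContours(m,cv2.RETR_EXTERNAL,cv2.CHAIN_APPROX_NONE)[0]:
    if cv2.contourArea(k)>300:
        k=k.reshape(-1,2);print(k.mean(0),cv2.minAreaRect(plane(w,k,.036)[:,:2].astype(np.float32)),np.median(depth(w,k),0))
print('err rot (rotvec to upright)')
y=np.array([np.cos(.178),np.sin(.178),0]);z=np.array([0,0,-1.]);G=np.c_[np.cross(y,z),y,z];print(Ro.from_matrix(G@R.T).as_rotvec())
```

```text
t 15.8833 pos [0.4403 0.3348 0.0534] z [-0.014 -0.001 -1.   ] y [ 0.985  0.172 -0.014] q [0.45 0.64 1.72 0.01 0.79 0.27] F [0.4 0.1 0.3] w 0.0869 gf 0.0
jaw TCP [0.4408 0.3348 0.0878]
white 118 [235.23728814 261.72033898] [0.43921398 0.33891255 0.03679854] ((0.44092220067977905, 0.3376600444316864), (0.05007268860936165, 0.01861984096467495), 9.755237579345703)
[266.48115942 277.35507246] ((0.4393354058265686, 0.2960285544395447), (0.24894824624061584, 0.014616390690207481), 10.632506370544434) [0.43392734 0.3658101  0.16753362]
[280.18781726 221.24365482] ((0.4417548179626465, 0.3398702144622803), (0.05236682668328285, 0.020242683589458466), 10.431147575378418) [0.44147315 0.33955866 0.03661558]
[476.06428571 168.87142857] ((0.5628771185874939, 0.3998071849346161), (0.02432296611368656, 0.031014934182167053), 79.9765853881836) [0.56668094 0.40111767 0.03522506]
[533.9762533  173.43799472] ((0.6099432110786438, 0.4059160053730011), (0.04899245873093605, 0.0932125598192215), 9.22694206237793) [0.6195767  0.40342402 0.01417574]
[506.96453901  74.07092199] ((0.5646799206733704, 0.4615727365016937), (0.03837181255221367, 0.013768838718533516), 12.847284317016602) [0.56605776 0.46451788 0.02034544]
[309.91512915  17.06642066] ((0.4379817247390747, 0.46279847621917725), (0.06445835530757904, 0.030135679990053177), 10.22158145904541) [0.43841579 0.47877888 0.01077681]
err rot (rotvec to upright)
[ 0.00139353 -0.01395472  0.00480221]
```

White is on top, seen at (235,262) in the side view and (280,221) in the wrist view, lying at z=0.037. I'll grip it upright.

Emit:
send_rows(increments=[0.001,-0.014,0.005,0.06,0.47,-0.5,1,0,0,0,0,0,-1.4,1,0,0,0,0,0,-1.4,1,0,0,0,0,0,-1.4,1,0,0,0,0,0,-1.4,1,0,0,0,0,0,-0.8,1,0,0,0,0,0,0,1,0,0,0,0,0,0,0.5,0,0,0,0,0,0,0.5,0,0,0,0,0,0,0.5,0,0,0,0,0,0,0.5,0,0,0,0,0,0,0.5,0,0,0,0,0,0,0.5,0,0,0,0,0,0,0.5,0,0,0,0,0,0,0.5], newtons=25)

```text
time: 17.23
position: [0.4408, 0.3416, -0.0154]
tool_rot: [0.64, 0.769, 0.001, 0.0]
ft_force: [-0.1, 0.8, 5.6]
grip_width: 0.06
grip_force: 25.0
```

Run:
```python
from h import *
T();w=cam('wrist');m=cv2.inRange(w['image'],(150,150,150),(255,255,255))
for k in cv2.findContours(m,cv2.RETR_EXTERNAL,cv2.CHAIN_APPROX_NONE)[0]:
    if cv2.contourArea(k)>100:
        k=k.reshape(-1,2);print(k.mean(0),k.min(0),k.max(0),cv2.minAreaRect(plane(w,k,.036)[:,:2].astype(np.float32)),np.median(depth(w,k),0))
```

```text
t 17.2333 pos [ 0.4408  0.3416 -0.0154] z [ 0.001  0.001 -1.   ] y [0.983 0.181 0.002] q [0.46 0.76 1.75 0.   0.63 0.28] F [-0.1  0.8  5.6] w 0.06 gf 24.97226701298132
jaw TCP [0.4408 0.3416 0.0191]
[543.90625 274.5625 ] [529 263] [559 284] ((0.5743686556816101, 0.3638096749782562), (0.018847975879907608, 0.01159326359629631), 9.057330131530762) [0.50777366 0.38527206 0.09911312]
[ 11.77894737 274.62105263] [  0 262] [ 27 287] ((0.31014570593833923, 0.3142569065093994), (0.01603604480624199, 0.01396181620657444), 11.530254364013672) [0.36277276 0.35826392 0.09858988]
[144.03488372 277.5       ] [141 256] [148 299] ((0.3778657019138336, 0.3263729214668274), (0.0030796420760452747, 0.023762604221701622), 1.1592986583709717) [0.40184278 0.36672822 0.10209507]
[276.74736842 275.58596491] [149 253] [404 291] ((0.4410688281059265, 0.34124070405960083), (0.1256992667913437, 0.020308036357164383), 10.499712944030762) [0.43895315 0.36771312 0.09814513]
[276.4591195  229.83333333] [217 224] [338 250] ((0.4382694363594055, 0.3592308461666107), (0.0572228841483593, 0.012952576391398907), 10.653948783874512) [0.43749709 0.35861912 0.02026527]
[538.17045455 201.34090909] [506 174] [559 233] ((0.5567795634269714, 0.3997272253036499), (0.0225839801132679, 0.03626067563891411), 79.75316619873047) [0.56658909 0.39713764 0.02312126]
[553.46666667  78.43333333] [545  67] [559  89] ((0.5411153435707092, 0.4510561227798462), (0.006476124748587608, 0.00942851323634386), 21.551240921020508) [0.56621524 0.45972524 0.00377954]
[314.50207469  11.84647303] [262   0] [374  39] ((0.43728452920913696, 0.4526865482330322), (0.04431280121207237, 0.014485792256891727), 10.983037948608398) [0.43675254 0.46298539 0.00644155]
[34.88179669 68.72104019] [0 0] [ 91 142] ((0.3144111633300781, 0.4141073524951935), (0.0552900992333889, 0.04045681655406952), 42.30429458618164) [0.32683188 0.41481528 0.0419553 ]
```

Run:
```python
from h import *
C=pickle.load(open('c0.pkl','rb'));v,u=np.mgrid[0:420,0:560];px=np.c_[u.ravel(),v.ravel()]
a=np.radians(14.2);O=np.array([.4774,.0129]);A=np.array([[np.cos(a),-np.sin(a)],[np.sin(a),np.cos(a)]])
for n in C:
    c=C[n];P=depth(c,px);L=(P[:,:2]-O)@A
    I=c['image'].reshape(-1,3)
    m=(abs(L[:,0])<.05)&(abs(L[:,1])<.05)&(P[:,2]>.02)&(P[:,2]<.075)&(c['range_z'].ravel()>0)
    for nm,s in(('tall',m&(P[:,2]>.046)),('dark',m&(I.max(1)<70)&(P[:,2]>.036))):
        q=L[s];
        if len(q)<5: continue
        r=cv2.minAreaRect(q.astype(np.float32));print(n,nm,len(q),'x',np.percentile(q[:,0],[1,5,50,95,99]).round(4),'y',np.percentile(q[:,1],[1,5,50,95,99]).round(4),'z',np.percentile(P[s][:,2],[2,50,98]).round(4),np.round(r[0],4),np.round(r[1],4),round(r[2],1),px[s].mean(0).round())
    # white base edges
    b=(P[:,2]>.020)&(P[:,2]<.034)&(I.min(1)>140)&(abs(L[:,1])<.1)&(L[:,0]>-.11)&(L[:,0]<.13)
    q=L[b];
    f=[];xs=np.arange(-.07,.1,.01)
    for x in xs:
        k=q[(abs(q[:,0]-x)<.005),1];f.append(np.percentile(k,98.5) if len(k)>10 else np.nan)
    print(n,'left edge y',np.round(f,4))
    f=[]
    for y in np.arange(-.065,.07,.015):
        k=q[abs(q[:,1]-y)<.0075,0];f.append(np.percentile(k,1.5) if len(k)>10 else np.nan)
    print(n,'front edge x',np.round(f,4))
```

```text
scene tall 114 x [-0.0219 -0.0213  0.0163  0.0247  0.0261] y [-0.0243 -0.0209  0.002   0.0198  0.021 ] z [0.0461 0.0538 0.0607] [ 0.002  -0.0017] [0.0489 0.0459] 0.4 [314. 191.]
scene left edge y [0.0734 0.0732 0.0741 0.0746 0.0737 0.0734 0.0738 0.075  0.0731 0.0741
 0.0742 0.073  0.0726 0.0722 0.0719 0.0721 0.0727]
scene front edge x [-0.0387 -0.0388 -0.0666 -0.0828 -0.0816 -0.0827 -0.0828 -0.0825 -0.0815
 -0.08  ]
side tall 62 x [-0.0244 -0.0237  0.0153  0.022   0.0236] y [-0.022  -0.0213  0.0039  0.0213  0.0227] z [0.0463 0.0527 0.0556] [-0.0006  0.0005] [0.0483 0.0454] 0.4 [282. 196.]
side dark 178 x [-0.0243 -0.0236  0.0004  0.0216  0.0231] y [-0.0226 -0.0203  0.007   0.0213  0.0226] z [0.0366 0.0422 0.0554] [-0.0001 -0.002 ] [0.0519 0.0486] 88.6 [283. 199.]
side left edge y [0.0744 0.0743 0.075  0.0725 0.0748 0.0728 0.0722 0.0735 0.0734 0.0725
 0.0743 0.0714 0.0723 0.0726 0.0738 0.0736 0.074 ]
side front edge x [-0.0615 -0.0847 -0.0835 -0.0846 -0.0838 -0.0845 -0.0834 -0.0847 -0.0831
 -0.0821]
wrist tall 740 x [-0.0224 -0.0209 -0.0141  0.0258  0.0265] y [-0.0249 -0.0232 -0.0032  0.0159  0.0174] z [0.0464 0.0532 0.056 ] [ 0.0021 -0.0036] [0.0507 0.0433] 0.3 [140. 180.]
wrist dark 1458 x [-0.0191 -0.0171  0.0007  0.0252  0.0262] y [-0.024  -0.0224 -0.0067  0.0091  0.0123] z [0.039  0.0422 0.0555] [ 0.0038 -0.0046] [0.0479 0.0398] 1.5 [147. 181.]
wrist left edge y [0.0706 0.071  0.0711 0.0684 0.0694 0.0698 0.0695 0.0697 0.0699 0.0709
 0.0712 0.0699    nan 0.0705    nan 0.048  0.0697]
wrist front edge x [-0.064  -0.0445 -0.0442 -0.0443 -0.0758 -0.0456 -0.0455 -0.0446 -0.0755
 -0.0778]
```

Emit:
send_rows(increments=[0,0,0,0,0,1.5,0.5,0,0,0,0,0,3,0.5,0,0,0,0,0,3.2,0.5,0,0,0.117,0,0,3.2,0.5,0,0,0.117,0,0,2.1,0.5,0,0,0.117,0.27,-2.2,0,0.5,0,0,0.117,0.27,-2.2,0,0.5,0,0,0.117,0.27,-2.2,0,0.5,0,0,0.117,0.27,-2.2,0,0.5,0,0,0.117,0.27,-2.2,0,0.5,0,0,0.117,0.27,-2.2,0,0.5,0,0,0.117,0.27,-2.2,0,0.5,0,0,0.117,0.27,-2.2,0,0.5,0,0,0.117,0.27,-2.2,0,0.5,0,0,0.117,0.27,-2.2,0,0.5,0,0,0.117,0.27,-2.2,0,0.5,0,0,0.117,0.27,-2.2,0,0.5])

```text
time: 18.7
position: [0.4719, 0.0763, 0.1134]
tool_rot: [-0.127, 0.992, 0.0, -0.001]
ft_force: [1.1, 0.2, -2.5]
grip_width: 0.0601
grip_force: 25.0
```

Run:
```python
from h import *
o,R,t=T();print('yaw y',np.degrees(np.arctan2(R[1,1],R[0,1])))
```

```text
t 18.7 pos [0.4719 0.0763 0.1134] z [-0.003  0.    -1.   ] y [-0.252  0.968  0.001] q [-0.07  0.46  1.87  0.    0.8  -1.9 ] F [ 1.1  0.2 -2.5] w 0.0601 gf 24.972874190025323
jaw TCP [0.472  0.0763 0.1479]
yaw y 104.6253478578922
```

Emit:
send_rows(increments=[0,0,0,0.17,-2.1,0,0.5,0,0,0,0.17,-2.2,0,0.5,0,0,0,0.17,-2.2,0,0.5,0,0,0,0,0,-2,0.5,0,0,0,0,0,-2,0.5,0,0,0,0,0,-0.8,0.5,0,0,0,0,0,0,0.5,0,0,0,0,0,0,0.5])

```text
time: 19.37
position: [0.4772, 0.0127, 0.0655]
tool_rot: [-0.125, 0.992, 0.0, -0.001]
ft_force: [0.4, -0.1, -2.0]
grip_width: 0.0599
grip_force: 25.0
```

```bash
cat > m.py <<'E'
from h import *
v,u=np.mgrid[0:420,0:560];px=np.c_[u.ravel(),v.ravel()]
o,R,t=T();print('yaw',np.degrees(np.arctan2(R[1,1],R[0,1])))
a=np.radians(14.4);A=np.array([[np.cos(a),-np.sin(a)],[np.sin(a),np.cos(a)]])
ref={'side':[.4767,.0132],'scene':[.4798,.0117]}
for n in('side','scene'):
    c=cam(n);P=depth(c,px);I=c['image'].reshape(-1,3)
    L=(P[:,:2]-ref[n])@A
    b=(abs(L[:,0])<.03)&(abs(L[:,1])<.036)&(abs(P[:,2]-t[2]-.014)<.012)&(I.min(1)>120)&(np.ptp(I.astype(int),axis=1)<40)
    q=L[b];print(n,b.sum(),px[b].mean(0).round() if b.sum() else '')
    if b.sum()>5:
        z=np.median(P[b][:,2]);w=(plane(c,px[b],t[2]+.018)[:,:2]-ref[n])@A
        r=cv2.minAreaRect(w.astype(np.float32));print('  tile rel cradle',np.round(r[0],4),np.round(r[1],4),round(r[2],1),'medz',z.round(4),np.percentile(q,[3,97],axis=0).round(4).tolist())
    pickle.dump(c,open(n+'_h.pkl','wb'))
    if n=='side': cv2.imwrite('pics/hov_side.png',cv2.resize(c['image'][120:240,210:340],(650,600))[:,:,::-1])
E
python3 m.py
```

```text
t 19.3667 pos [0.4772 0.0127 0.0655] z [-0.003  0.001 -1.   ] y [-0.247  0.969  0.001] q [-0.21  0.55  1.91  0.    0.68 -2.03] F [ 0.4 -0.1 -2. ] w 0.0599 gf 24.97499576273185
jaw TCP [0.4773 0.0126 0.1   ]
yaw 104.31718230939032
side 2 [287. 170.]
scene 6 [313. 176.]
  tile rel cradle [-0.002   0.0127] [0.07   0.0093] 78.8 medz 0.1191 [[-0.0068, -0.0149], [0.0144, 0.0327]]
```

View pics/hov_side.png

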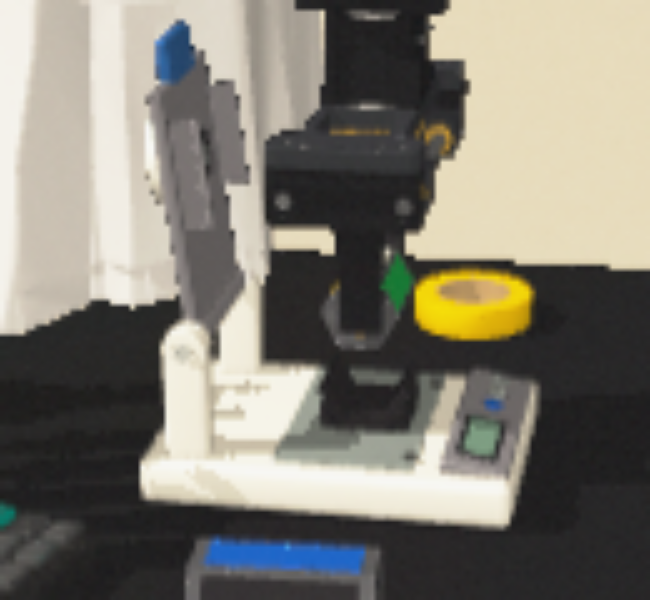

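The side view shows the bar hovering over the trough with its brass end toward the camera. The bar's end hexagon spans crop x 322–412 and the trough spans 320–413, so they are nearly aligned. I'll check that numerically.

Run:
```python
from h import *
v,u=np.mgrid[0:420,0:560];px=np.c_[u.ravel(),v.ravel()]
a=np.radians(14.4);A=np.array([[np.cos(a),-np.sin(a)],[np.sin(a),np.cos(a)]])
for n,r in (('side',[.4767,.0132]),('scene',[.4798,.0117])):
    c=pickle.load(open(n+'_h.pkl','rb'));P=depth(c,px);L=(P[:,:2]-r)@A;I=c['image'].reshape(-1,3)
    Z=P[:,2]
    m=(abs(L[:,0])<.04)&(abs(L[:,1])<.06)&(Z>.07)&(Z<.122)
    for lo,hi in((.08,.088),(.088,.094),(.094,.1),(.1,.106),(.106,.112),(.112,.12)):
        k=m&(Z>lo)&(Z<hi);q=L[k]
        if len(q)>3: print(n,lo,len(q),'x',q[:,0].min().round(4),q[:,0].max().round(4),'y',np.percentile(q[:,1],[3,50,97]).round(4))
    g=m&(I[:,1]>I[:,0]+30)&(I[:,1]>I[:,2]+15);q=L[g]
    if len(q): print(n,'green',len(q),'x',np.percentile(q[:,0],[5,50,95]).round(4),'y',np.percentile(q[:,1],[2,50,98]).round(4),'z',np.percentile(Z[g],[5,50,95]).round(4))
```

```text
side 0.08 19 x -0.0114 0.0122 y [0.0268 0.0301 0.032 ]
side 0.088 16 x -0.0136 0.0173 y [0.0272 0.0297 0.0323]
side 0.094 31 x -0.0163 0.02 y [0.0276 0.0355 0.0423]
side 0.1 51 x -0.0196 0.0203 y [-0.0214  0.0304  0.0409]
side 0.106 45 x -0.0174 0.0154 y [-0.0222  0.0307  0.0402]
side 0.112 54 x -0.0135 0.015 y [-0.0326  0.0237  0.0414]
side green 41 x [-0.0189 -0.0147 -0.0115] y [-0.0248  0.0008  0.0365] z [0.103  0.1097 0.1167]
scene 0.088 5 x -0.0124 0.0071 y [0.0308 0.0329 0.0343]
scene 0.094 11 x -0.0175 0.005 y [-0.0025  0.0316  0.0406]
scene 0.1 44 x -0.0198 0.0173 y [-0.026   0.0313  0.043 ]
scene 0.106 57 x -0.0194 0.0094 y [-0.0318  0.0137  0.0418]
scene 0.112 75 x -0.0178 0.0086 y [-0.0321  0.0129  0.0425]
scene green 85 x [-0.0185 -0.015  -0.0098] y [-0.0213  0.0021  0.0255] z [0.1045 0.1118 0.1191]
```

Aligned within 1 mm both ways. Lowering into the cradle.

Emit:
send_rows(increments=[0,0,0,-0.05,0,-1,0.5,0,0,0,0,0,-1,0.5,0,0,0,0,0,-0.8,0.5,0,0,0,0,0,-0.5,0.5,0,0,0,0,0,-0.4,0.5,0,0,0,0,0,0,0.5,0,0,0,0,0,0,0.5])

```text
time: 20.05
position: [0.4775, 0.0124, 0.029]
tool_rot: [-0.125, 0.992, 0.0, -0.0]
ft_force: [-0.2, -0.4, -2.1]
grip_width: 0.0597
grip_force: 25.0
```

Emit:
send_rows(increments=[0,0,0,0,0,-0.15,0.5,0,0,0,0,0,-0.1,0.5,0,0,0,0,0,-0.1,0.5,0,0,0,0,0,0,0.5,0,0,0,0,0,0,0.5])

```text
time: 20.47
position: [0.4773, 0.0124, 0.0255]
tool_rot: [-0.125, 0.992, 0.0, -0.0]
ft_force: [-0.4, -0.4, -2.0]
grip_width: 0.06
grip_force: 25.0
```

Emit:
send_rows(increments=[0,0,0,0,0,-0.1,0.5,0,0,0,0,0,0,0.5,0,0,0,0,0,-0.05,0.5,0,0,0,0,0,0,0.5])

```text
time: 20.8
position: [0.4775, 0.0123, 0.0246]
tool_rot: [-0.125, 0.992, 0.0, -0.0]
ft_force: [-0.9, 0.1, 5.6]
grip_width: 0.0597
grip_force: 25.0
```

Emit:
send_rows(increments=[0,0,0,0,0,0,0.75,0,0,0,0,0,0,1,0,0,0,0,0,0,1,0,0,0,0,0,0,1,0,0,0,0,0,0,1,0,0,0,0,0,0,1,0,0,0,0,0,0,1,0,0,0,0,0,1,1,0,0,0,0,0,2,1,0,0,0,0,0,3,1,0,0,0,0,0,3,1,0,0,0,0,0,3,1,0,0,0,0,0,3,1,0,0,0,0,0,3.5,0,0,0,0,0,0,3.5,0,0,0,0,0,0,2,0,0,0,0,0,0,0,0])

```text
time: 22.22
position: [0.4803, 0.0119, 0.2696]
tool_rot: [-0.125, 0.992, -0.002, 0.005]
ft_force: [1.0, 0.4, 0.2]
grip_width: 0.068
grip_force: 0.0
```

```bash
cat > b.py <<'E'
from h import *
v,u=np.mgrid[0:420,0:560];px=np.c_[u.ravel(),v.ravel()]
o,R,t=T();a=np.radians(14.4);A=np.array([[np.cos(a),-np.sin(a)],[np.sin(a),np.cos(a)]])
for n,r in (('side',[.4767,.0132]),('scene',[.4798,.0117]),('wrist',[.479,.0117])):
    c=cam(n);P=depth(c,px);L=(P[:,:2]-r)@A;I=c['image'].reshape(-1,3).astype(int);Z=P[:,2]
    m=(abs(L[:,0])<.03)&(abs(L[:,1])<.032)&(Z>.068)&(Z<.084)&(I.min(1)>110)
    if m.sum()>8: 
        w=(plane(c,px[m],.076)[:,:2]-r)@A;e=cv2.minAreaRect(w.astype(np.float32));print(n,'tile',m.sum(),np.round(e[0],4),np.round(e[1],4),round(e[2],1),'z',np.percentile(Z[m],[5,50,95]).round(4))
    # tab
    k=(I[:,2]>I[:,0]+40)&(I[:,2]>I[:,1]+20)&(abs(L[:,1])<.05)&(Z>.07)&(L[:,0]>-.1)&(L[:,0]<.15)
    if k.sum()>5: print(n,'tab',k.sum(),np.percentile(L[k],[5,50,95],axis=0).round(4).tolist(),np.percentile(Z[k],[5,50,95]).round(4))
w=cam('wrist');v=depth(w,px);L=(v[:,:2]-[.479,.0117])@A
m=(L[:,0]>.1)&(L[:,0]<.35)&(abs(L[:,1])<.13)&(v[:,2]>.1)&(v[:,2]<.5);print('behind lid pts',m.sum(),np.percentile(L[m],[1,50],axis=0).round(3) if m.sum() else '')
C=pickle.load(open('c0.pkl','rb'))
for n in('scene','side','wrist'):
    v=depth(C[n],px);L=(v[:,:2]-[.479,.0117])@A
    for x in(.14,.18,.22,.26,.3,.34):
        m=(abs(L[:,0]-x)<.02)&(abs(L[:,1])<.1)&(v[:,2]>.06)&(v[:,2]<.6)&(C[n]['range_z'].ravel()>0);print(n,x,m.sum(),np.percentile(v[m][:,2],[2,98]).round(2) if m.sum()else '',end=';')
    print()
E
python3 b.py
```

```text
t 22.2167 pos [0.4803 0.0119 0.2696] z [ 0.011 -0.002 -1.   ] y [-0.247  0.969 -0.005] q [-0.21  0.24  1.69 -0.    1.2  -2.03] F [1.  0.4 0.2] w 0.068 gf 0.0
jaw TCP [0.4799 0.012  0.3041]
side tile 45 [ 0.0019 -0.0023] [0.0166 0.0529] 0.8 z [0.0762 0.0774 0.0791]
side tab 72 [[0.098, -0.0209], [0.1003, 0.0095], [0.1056, 0.0227]] [0.2166 0.2278 0.2369]
scene tile 105 [0.0034 0.0036] [0.0199 0.0619] 0.8 z [0.0759 0.0796 0.0824]
scene tab 34 [[0.0991, -0.0198], [0.1021, 0.0073], [0.1058, 0.0238]] [0.2287 0.2374 0.2408]
wrist tile 1224 [-0.0009  0.0014] [0.0599 0.0321] 90.0 z [0.0696 0.0764 0.078 ]
behind lid pts 142 [[ 0.1   -0.059]
 [ 0.103 -0.056]]
scene 0.14 1412 [0.21 0.53];scene 0.18 1849 [0.08 0.51];scene 0.22 653 [0.08 0.46];scene 0.26 1 [0.17 0.17];scene 0.3 534 [0.06 0.18];scene 0.34 459 [0.06 0.19];
side 0.14 2544 [0.09 0.52];side 0.18 2741 [0.08 0.52];side 0.22 977 [0.08 0.5 ];side 0.26 135 [0.07 0.16];side 0.3 526 [0.06 0.18];side 0.34 534 [0.06 0.18];
wrist 0.14 30464 [0.12 0.34];wrist 0.18 41278 [0.12 0.34];wrist 0.22 8463 [0.12 0.33];wrist 0.26 56 [0.07 0.17];wrist 0.3 6861 [0.06 0.18];wrist 0.34 3878 [0.08 0.18];
```

Run:
```python
from h import *
v,u=np.mgrid[0:420,0:560];px=np.c_[u.ravel(),v.ravel()]
a=np.radians(14.4);A=np.array([[np.cos(a),-np.sin(a)],[np.sin(a),np.cos(a)]])
C=pickle.load(open('c0.pkl','rb'))
C['w_now']=cam('wrist');C['side_h']=pickle.load(open('side_h.pkl','rb'));C['scene_h']=pickle.load(open('scene_h.pkl','rb'))
for n in C:
    P=depth(C[n],px);L=(P[:,:2]-[.479,.0117])@A;I=C[n]['image'].reshape(-1,3).astype(int);Z=P[:,2]
    w=(I.min(1)>90)&(np.ptp(I,axis=1)<60)&(L[:,0]>.115)&(L[:,0]<.6)&(C[n]['range_z'].ravel()>0)
    print(n)
    for y in np.arange(-.15,.2,.05):
        r=[]
        for z0,z1 in((.1,.17),(.17,.25),(.25,.35),(.35,.5)):
            k=w&(abs(L[:,1]-y)<.025)&(Z>z0)&(Z<z1)
            r.append((int(k.sum()),np.percentile(L[k,0],[2,50]).round(3).tolist()) if k.sum()>8 else None)
        print('  y',round(y,2),r)
```

```text
scene
  y -0.15 [(60, [0.595, 0.599]), (69, [0.594, 0.599]), (51, [0.596, 0.599]), None]
  y -0.1 [(20, [0.28, 0.286]), (108, [0.278, 0.578]), (150, [0.573, 0.578]), None]
  y -0.05 [(165, [0.164, 0.172]), (573, [0.121, 0.175]), (731, [0.118, 0.208]), (545, [0.172, 0.202])]
  y 0.0 [(798, [0.176, 0.314]), (738, [0.176, 0.326]), (1000, [0.121, 0.444]), (676, [0.115, 0.132])]
  y 0.05 [(167, [0.415, 0.436]), (193, [0.42, 0.455]), (525, [0.44, 0.567]), (60, [0.532, 0.535])]
  y 0.1 [(102, [0.425, 0.431]), (303, [0.42, 0.429]), (652, [0.41, 0.442]), (60, [0.531, 0.535])]
  y 0.15 [(180, [0.428, 0.434]), (360, [0.424, 0.432]), (751, [0.412, 0.435]), (13, [0.533, 0.534])]
side
  y -0.15 [(17, [0.596, 0.599]), None, (90, [0.272, 0.599]), (456, [0.252, 0.538])]
  y -0.1 [(286, [0.25, 0.268]), (360, [0.245, 0.265]), (306, [0.242, 0.264]), (1204, [0.236, 0.539])]
  y -0.05 [(553, [0.121, 0.155]), (671, [0.12, 0.161]), (839, [0.117, 0.193]), (1274, [0.163, 0.199])]
  y 0.0 [(1015, [0.173, 0.311]), (653, [0.138, 0.199]), (847, [0.12, 0.156]), (1469, [0.116, 0.155])]
  y 0.05 [(345, [0.414, 0.44]
[... 1563 characters left out ...]
), (969, [0.532, 0.536])]
scene_h
  y -0.15 [(52, [0.595, 0.599]), (64, [0.595, 0.598]), (56, [0.597, 0.599]), None]
  y -0.1 [(17, [0.28, 0.287]), (116, [0.276, 0.577]), (157, [0.572, 0.578]), None]
  y -0.05 [(162, [0.163, 0.172]), (583, [0.118, 0.175]), (918, [0.116, 0.198]), (967, [0.118, 0.196])]
  y 0.0 [(809, [0.175, 0.311]), (735, [0.17, 0.325]), (1010, [0.12, 0.438]), (846, [0.116, 0.129])]
  y 0.05 [(171, [0.415, 0.437]), (191, [0.42, 0.454]), (545, [0.437, 0.567]), (62, [0.532, 0.535])]
  y 0.1 [(100, [0.426, 0.431]), (306, [0.42, 0.429]), (656, [0.41, 0.441]), (59, [0.531, 0.536])]
  y 0.15 [(182, [0.427, 0.434]), (367, [0.424, 0.432]), (738, [0.413, 0.435]), (13, [0.53, 0.535])]
```

```bash
cat > lid.py <<'E'
import numpy as np
a=np.radians(14.4);c,s=np.cos(a),np.sin(a)
def tool(lam): return np.array([np.sin(lam),-np.cos(lam)]),np.array([-np.cos(lam),-np.sin(lam)])  # z,x in reader (x,z)
def S(phi,lam,gap=0,h=.010,rho=.137):
    H=np.array([.085,.086]);l=np.array([-np.cos(phi),np.sin(phi)]);n=np.array([np.sin(phi),np.cos(phi)])
    d=phi+lam-np.pi/2; eta=.004+gap+(.151-rho)*np.tan(max(d,0))
    z,x=tool(lam); return H+rho*l+eta*n-h*x
def pos(phi,lam,**k):
    p=S(phi,lam,**k)+.0265*tool(lam)[0]; y=.02
    return np.array([.4785+c*p[0]-s*y,.0118+s*p[0]+c*y,p[1]])
E
python3 - <<'E'
from lid import *
D=np.radians
L0=D(35);P=[pos(D(98),L0,gap=.007)]
print('hook start pos',P[0].round(4),'S',S(D(98),L0,gap=.007).round(4))
ph=[98,92,86,80,74,68,62,56,50,44,38,32,26,20,15,10,6,3,0,-1.5]
prev=P[0];pl=L0
for f in ph:
    lam=D(np.clip(35*(f-38)/(80-38),0,35));p=pos(D(f),lam);d=(p-prev)*100;w=(pl-lam)
    print(f,round(np.degrees(lam)),'turn',[round(-s*w,3),round(c*w,3),0],'shift',d.round(2).tolist(),'pos',p.round(3));prev=p;pl=lam
E
```

```text
hook start pos [0.6201 0.0688 0.2023] S [0.1361 0.2241]
98 35 turn [np.float64(-0.0), np.float64(0.0), 0] shift [-0.67, -0.17, 0.1] pos [0.613 0.067 0.203]
92 35 turn [np.float64(-0.0), np.float64(0.0), 0] shift [-1.61, -0.41, 0.31] pos [0.597 0.063 0.206]
86 35 turn [np.float64(-0.0), np.float64(0.0), 0] shift [-1.6, -0.41, 0.11] pos [0.581 0.059 0.208]
80 35 turn [np.float64(-0.0), np.float64(0.0), 0] shift [-1.57, -0.4, -0.08] pos [0.566 0.055 0.207]
74 30 turn [np.float64(-0.022), np.float64(0.085), 0] shift [-1.8, -0.46, -0.5] pos [0.547 0.05  0.202]
68 25 turn [np.float64(-0.022), np.float64(0.085), 0] shift [-1.75, -0.45, -0.68] pos [0.53  0.046 0.195]
62 20 turn [np.float64(-0.022), np.float64(0.085), 0] shift [-1.52, -0.39, -0.76] pos [0.515 0.042 0.187]
56 15 turn [np.float64(-0.022), np.float64(0.085), 0] shift [-1.4, -0.36, -0.86] pos [0.501 0.038 0.179]
50 10 turn [np.float64(-0.022), np.float64(0.085), 0] shift [-1.33, -0.34, -0.96] pos [0.488 0.035 0.169]
44 5 turn [np.float64(-0.022), np.float64(0.085), 0] shift [-1.25, -0.32, -1.06] pos [0.475 0.032 0.159]
38 0 turn 
[... 298 characters left out ...]
 0 turn [np.float64(-0.0), np.float64(0.0), 0] shift [-0.58, -0.15, -1.3] pos [0.442 0.023 0.11 ]
15 0 turn [np.float64(-0.0), np.float64(0.0), 0] shift [-0.38, -0.1, -1.13] pos [0.438 0.022 0.099]
10 0 turn [np.float64(-0.0), np.float64(0.0), 0] shift [-0.28, -0.07, -1.16] pos [0.436 0.021 0.087]
6 0 turn [np.float64(-0.0), np.float64(0.0), 0] shift [-0.16, -0.04, -0.94] pos [0.434 0.021 0.078]
3 0 turn [np.float64(-0.0), np.float64(0.0), 0] shift [-0.07, -0.02, -0.71] pos [0.433 0.021 0.071]
0 0 turn [np.float64(-0.0), np.float64(0.0), 0] shift [-0.04, -0.01, -0.72] pos [0.433 0.021 0.064]
-1.5 0 turn [np.float64(-0.0), np.float64(0.0), 0] shift [-0.01, -0.0, -0.36] pos [0.433 0.021 0.06 ]
```

Emit:
send_rows(increments=[0.0254,-0.0988,0,0,0,0,0,0.0254,-0.0988,0,0,0,0,0,0.0254,-0.0988,0,0,0,0,0,0.0254,-0.0988,0,0,0,0,0,0.0254,-0.0988,0,0,0,0,0,0.0254,-0.0988,0,0,0,0,0,0,0,0,2,0.81,-0.24,0,0,0,0,2,0.81,-0.24,0,0,0,0,2,0.81,-0.24,0,0,0,0,2,0.81,-0.24,0,0,0,0,0,0,0,0,0,0,0,0,0,0,0])

```text
time: 23.47
position: [0.5573, 0.0478, 0.253]
tool_rot: [-0.121, 0.952, 0.039, 0.278]
ft_force: [-0.3, -0.3, -0.1]
grip_width: 0.0006
grip_force: 0.0
```

```bash
cat > r.py <<'E'
from h import *
from lid import *
o,R=st();C0=np.array([.4785,.0118]);A=np.array([[c,-s],[s,c]])
S_=o['position']-.0265*R[:,2];print('S reader',((S_[:2]-C0)@A).round(4),S_[2].round(4),'lean',np.degrees(np.arctan2(R[:2,2]@[c,s],-R[2,2])).round(1))
print('to hook+5cm',((pos(np.radians(98),np.radians(35),gap=.007)+[0,0,.05]-o['position'])*100).round(2))
G=np.c_[np.cross([-s,c,0],R[:,2]),[-s,c,0],R[:,2]]
E
python3 r.py
```

```text
t 23.4667 pos [0.5573 0.0478 0.253 ] z [ 0.52   0.143 -0.842] y [-0.253  0.967  0.008] q [-0.29  0.19  1.99  0.59  0.54 -2.56] F [-0.3 -0.3 -0.1] w 0.0006 gf 0.0
S reader [0.071  0.0151] 0.2753 lean 32.6
to hook+5cm [ 6.28  2.09 -0.07]
```

Emit:
send_rows(increments=[0,0,0,1.57,0.52,0.1,0,0,0,0,1.57,0.52,0,0,0,0,0,1.57,0.52,0,0,0,0,0,1.57,0.52,0,0,0,0,0,0,0,0,0,0,0,0,0,0,0,0])

```text
time: 23.97
position: [0.6194, 0.068, 0.2548]
tool_rot: [-0.121, 0.952, 0.039, 0.279]
ft_force: [-1.1, -0.2, 0.1]
grip_width: 0.0004
grip_force: 0.0
```

```bash
python3 r.py
```

```text
t 23.9667 pos [0.6194 0.068  0.2548] z [ 0.521  0.142 -0.841] y [-0.252  0.968  0.007] q [-0.2   0.28  1.85  0.49  0.54 -2.39] F [-1.1 -0.2  0.1] w 0.0004 gf 0.0
S reader [0.1361 0.0192] 0.2771 lean 32.7
to hook+5cm [ 0.06  0.08 -0.25]
```

Descending behind the tab.

Emit:
send_rows(increments=[0,0,0,0,0,-1.3,0,0,0,0,0,0,-1.3,0,0,0,0,0,0,-1.3,0,0,0,0,0,0,-1.2,0,0,0,0,0,0,0,0])

```text
time: 24.38
position: [0.6169, 0.0681, 0.2017]
tool_rot: [-0.12, 0.953, 0.04, 0.277]
ft_force: [0.3, 0.1, 0.6]
grip_width: 0.0008
grip_force: 0.0
```

```bash
python3 r.py
```

```text
t 24.3833 pos [0.6169 0.0681 0.2017] z [ 0.517  0.142 -0.844] y [-0.251  0.968  0.009] q [-0.21  0.36  1.92  0.64  0.42 -2.56] F [0.3 0.1 0.6] w 0.0008 gf 0.0
S reader [0.1338 0.0199] 0.224 lean 32.5
to hook+5cm [0.32 0.07 5.07]
```

Emit:
send_rows(increments=[0,0,0,-0.4,-0.1,0.05,0,0,0,0,-0.8,-0.2,0.16,0,0,0,0,-0.8,-0.2,0.15,0,0,0,0,-0.8,-0.2,0.06,0,0,0,0,-0.8,-0.2,0.05,0,0,0,0,-0.8,-0.2,-0.04,0,0,0,0,-0.8,-0.2,-0.04,0,-0.011,0.042,0,-0.9,-0.23,-0.25,0,-0.011,0.042,0,-0.9,-0.23,-0.25,0,-0.011,0.042,0,-0.88,-0.23,-0.34,0,-0.011,0.042,0,-0.88,-0.23,-0.34,0,0,0,0,0,0,0,0])

```text
time: 25.38
position: [0.5325, 0.0457, 0.1976]
tool_rot: [-0.124, 0.972, 0.027, 0.197]
ft_force: [0.4, 0.1, -0.4]
grip_width: 0.0006
grip_force: 0.0
```

```bash
cat >> r.py <<'E'
print('pos @68,25',pos(np.radians(68),np.radians(25)).round(4))
v,u=np.mgrid[0:420,0:560];px=np.c_[u.ravel(),v.ravel()]
for n,r in (('side',[.4767,.0132]),('scene',[.4798,.0117])):
    k_=cam(n);P=depth(k_,px);L=(P[:,:2]-r)@A;I=k_['image'].reshape(-1,3).astype(int);Z=P[:,2]
    k=(I[:,2]>I[:,0]+40)&(I[:,2]>I[:,1]+20)&(abs(L[:,1])<.04)&(Z>.075)&(L[:,0]>-.1)&(L[:,0]<.15)
    if k.sum()>5:
        m=np.median(L[k],0);z=np.median(Z[k]);print(n,'tab',k.sum(),m.round(4),z.round(4),'angle deg',np.degrees(np.arctan2(z-.086,.085-m[0])).round(1))
E
python3 r.py
```

```text
t 25.3833 pos [0.5325 0.0457 0.1976] z [ 0.375  0.102 -0.921] y [-0.251  0.968  0.005] q [-0.25  0.28  1.98  0.36  0.56 -2.35] F [ 0.4  0.1 -0.4] w 0.0006 gf 0.0
S reader [0.0504 0.0192] 0.222 lean 22.9
to hook+5cm [8.75 2.31 5.47]
pos @68,25 [0.53   0.0457 0.195 ]
side tab 50 [0.0322 0.0182] 0.2218 angle deg 68.8
```

Emit:
send_rows(increments=[-0.011,0.04,0,-0.88,-0.21,-0.5,0,-0.011,0.04,0,-0.88,-0.21,-0.5,0,-0.011,0.04,0,-0.7,-0.18,-0.43,0,-0.011,0.04,0,-0.7,-0.18,-0.43,0,-0.011,0.04,0,-0.67,-0.17,-0.48,0,-0.011,0.04,0,-0.67,-0.17,-0.48,0,-0.011,0.04,0,-0.63,-0.16,-0.53,0,-0.011,0.04,0,-0.63,-0.16,-0.53,0,-0.011,0.04,0,-0.58,-0.15,-0.58,0,-0.011,0.04,0,-0.58,-0.15,-0.58,0,0,0,0,-0.42,-0.11,-0.58,0,0,0,0,-0.42,-0.11,-0.58,0,0,0,0,0,0,0,0])

```text
time: 26.57
position: [0.4529, 0.0266, 0.1338]
tool_rot: [-0.126, 0.992, -0.001, -0.009]
ft_force: [0.3, -0.2, 1.0]
grip_width: 0.0004
grip_force: 0.0
```

```bash
sed -i "s/^print('pos @68.*/print('pos @32,0',pos(np.radians(32),0).round(4))/" r.py; python3 r.py
```

```text
t 26.5667 pos [0.4529 0.0266 0.1338] z [-0.018 -0.003 -1.   ] y [-0.249  0.968  0.001] q [-0.18  0.41  1.9  -0.01  0.85 -2.  ] F [ 0.3 -0.2  1. ] w 0.0004 gf 0.037230719171930104
S reader [-0.0206  0.0206] 0.1603 lean -1.0
to hook+5cm [16.71  4.22 11.86]
pos @32,0 [0.4551 0.0264 0.1355]
side tab 68 [-0.0321  0.0024] 0.1615 angle deg 32.8
scene tab 86 [-0.0392 -0.0003] 0.1661 angle deg 32.8
```

Emit:
send_rows(increments=[0,0,0,-0.3,-0.09,-0.6,0,0,0,0,-0.3,-0.09,-0.6,0,0,0,0,-0.28,-0.08,-0.65,0,0,0,0,-0.28,-0.07,-0.65,0,0,0,0,-0.18,-0.05,-0.57,0,0,0,0,-0.18,-0.05,-0.57,0,0,0,0,-0.13,-0.04,-0.58,0,0,0,0,-0.13,-0.03,-0.58,0,0,0,0,-0.08,-0.02,-0.47,0,0,0,0,-0.08,-0.02,-0.47,0,0,0,0,-0.03,0,-0.35,0,0,0,0,-0.03,0,-0.35,0,0,0,0,0,0,-0.3,0,0,0,0,0,0,0,0])

```text
time: 27.83
position: [0.4354, 0.0208, 0.0671]
tool_rot: [-0.126, 0.992, -0.001, -0.008]
ft_force: [0.7, -0.5, -0.7]
grip_width: 0.0006
grip_force: 0.0
```

```bash
sed -i "s/^print('pos @32.*/print('pos @0,0',pos(0,0).round(4))/" r.py; python3 r.py
```

```text
t 27.8333 pos [0.4354 0.0208 0.0671] z [-0.015 -0.005 -1.   ] y [-0.25   0.968 -0.001] q [-0.2   0.52  2.   -0.01  0.63 -2.02] F [ 0.7 -0.5 -0.7] w 0.0006 gf 0.0
S reader [-0.0391  0.0195] 0.0936 lean -0.9
to hook+5cm [18.47  4.8  18.52]
pos @0,0 [0.4328 0.0207 0.0635]
side tab 99 [-0.0492  0.0005] 0.0953 angle deg 3.9
scene tab 111 [-0.0564 -0.0018] 0.096 angle deg 4.0
```

Emit:
send_rows(increments=[0,0,0,0,0,-0.2,0,0,0,0,0,0,-0.15,0,0,0,0,0,0,-0.1,0,0,0,0,0,0,0,0,0,0,0,0,0,0,0])

```text
time: 28.35
position: [0.4359, 0.0207, 0.0636]
tool_rot: [-0.126, 0.992, -0.002, -0.007]
ft_force: [-0.3, 0.5, 3.6]
grip_width: 0.0007
grip_force: 2.4
```

Emit:
send_rows(increments=[0,0,0,0,0,-0.15,0,0,0,0,0,0,0,0,0,0,0,0,0,-0.1,0,0,0,0,0,0,0,0,0,0,0,0,0,0,0])

```text
time: 28.77
position: [0.436, 0.0207, 0.0631]
tool_rot: [-0.126, 0.992, -0.002, -0.006]
ft_force: [-3.9, 0.4, 28.1]
grip_width: 0.0003
grip_force: 14.0
```

The lid is hard against its stop. Lifting clear.

Emit:
send_rows(increments=[0,0,0,0,0,0.4,0,0,0,0,0,0,2,0,0,0,0,0,0,3,0,0,0,0,0,0,3,0,0,0,0,0,0,3,0,0,0,0,0,0,0,0,0,0,0,0,0,0,0])

```text
time: 29.35
position: [0.4367, 0.0206, 0.1761]
tool_rot: [-0.126, 0.992, -0.002, -0.005]
ft_force: [0.5, -0.0, -0.4]
grip_width: 0.0006
grip_force: 0.0
```

```bash
python3 r.py
python3 - <<'E'
from h import *
# check bar ends under the lid: side view brass/grey end face
v,u=np.mgrid[0:420,0:560];px=np.c_[u.ravel(),v.ravel()]
a=np.radians(14.4);A=np.array([[np.cos(a),-np.sin(a)],[np.sin(a),np.cos(a)]])
k=cam('side');P=depth(k,px);L=(P[:,:2]-[.4767,.0132])@A
m=(abs(L[:,0])<.03)&(L[:,1]>.022)&(L[:,1]<.036)&(P[:,2]>.042)&(P[:,2]<.078);print('bar end',m.sum(),np.percentile(L[m],[2,50,98],axis=0).round(4).tolist(),np.percentile(P[m][:,2],[2,98]).round(4))
lid=(abs(L[:,0])<.08)&(abs(L[:,1])<.045)&(P[:,2]>.085)&(P[:,2]<.12);print(np.polyfit(L[lid&(P[:,2]<.1)][:,0],P[lid&(P[:,2]<.1)][:,2],1))
E
```

```text
t 29.35 pos [0.4367 0.0206 0.1761] z [-0.01  -0.006 -1.   ] y [-0.25   0.968 -0.003] q [-0.2   0.31  1.9  -0.01  0.94 -2.02] F [ 0.5 -0.  -0.4] w 0.0006 gf 0.0
S reader [-0.038  0.019] 0.2026 lean -0.6
to hook+5cm [18.33  4.82  7.63]
pos @0,0 [0.4328 0.0207 0.0635]
side tab 116 [-0.0466  0.0006] 0.0914 angle deg 2.4
scene tab 212 [-0.0471  0.0006] 0.0947 angle deg 3.8
bar end 105 [[-0.0187, 0.0258], [0.0014, 0.03], [0.0205, 0.0345]] [0.0437 0.0751]
[0.01044657 0.09144774]
```

```bash
python3 -c "
from rig import robot
print(robot.hand_in())"
```

```text
the job is handed in; nothing more can be done
None
```

I handed the job in at about 29.5 s, but no verdict came back: my last camera check had the bar white-side up and centred to about 1 mm in the cradle, and the lid shut (about 0.01 rad) and let go. I kept the arm clear of the tape roll, vial and timer but did not re-measure them; the real fingertips sat 34.5 mm short of the reported tool frame, so the first grasp closed on nothing and I corrected for that offset afterwards.

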